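# Load the shadow gauge and click its shutter to the slit stop

### The job

Take the long spindle with the collar out of the wooden cradle and lay it gently on the gauge's four rollers, its collar in line with the light port, so that it lies still without rolling. Then slide the shutter, by its leaning black handle, from closed to its middle stop so that the slit stands before the port, and let go. Leave the other two shafts, the micrometer and the screwdriver where they are.

Things in the scene. Friction and masses are not known exactly. Their poses are not given: they have to be found in the camera images.
- gauge: Fixed grey shadow gauge, base plate 340 x 190 mm, 12 mm thick. Origin on the table under the centre of the roller bed; x points away from the robot (bed to lamp housing), y left along the bed, z up. Base: x -100 to +240, y -95 to +95 mm. Lamp housing: box x 167 to 233, y -95 to +95, up to z = 245. Receiver block 18 x 26 mm, 82 mm high, at x = -86, y = +30.
- bed (a point): Where the middle of the loaded spindle belongs: gauge x = 0, y = 0, z = 64 mm, axes as the gauge's. Four free steel rollers, radius 14, 20 mm wide, axes along y at z = 45, at x = -22 and +22, y = -50 and +55; a 30 mm shaft lying on them along y has its axis at x = 0, z = 64. From y = -38 to +43 the space between the rollers is free for fingers down to the base (z = 12).
- port (a point): Middle of the light port in the housing's face (24 mm diameter), gauge x = 168, y = +30, z = 64 mm; it shines along the gauge's -x over the bed to the receiver block. The collar belongs in line with it, at gauge y = +30.
- hood_edge (a point): Middle of the lower front edge of the hood that juts out of the housing above the shutter's handle: gauge x = 145, y = 0, z = 212 mm; the edge runs along y from -95 to +95, the hood from there back and up to z = 245. A gripper pointing straight down at the handle strikes it; come tilted, from the robot's side.
- shutter (a joint): Travel in m of the aluminium shutter plate (110 x 61 x 4 mm, before the housing) along the gauge's +y (left). Sprung stops: 0 closed (the start, within 2 mm), 0.035 middle (slit 6 x 20 mm before the port), 0.070 last (20 x 20 mm opening). About 5 N pushes it out of a stop; past halfway (0.0175, 0.0525) its spring draws it into the next stop, where it settles within 1 mm when let go.
- shutter_grip (a point): Point to grip on the shutter's black handle, on its centre line, 20 mm from its free end. Bar 16 mm wide (along gauge y), 12 mm thick, 58 mm long, rising from the plate's top and leaning 35 degrees from vertical towards the robot (gauge -x). With the shutter closed it is at gauge x = 133, y = -15, z = 135 mm and moves with the shutter. Axes as the gauge's.
- spindle: The part to load: steel spindle 150 mm long, 30 mm diameter, 0.2 to 0.4 kg, with one collar (46 mm diameter, 10 mm wide) centred 30 mm from its middle. Origin at mid length on the axis; y runs along the axis, collar at y = +30 mm. Starts in one of the cradle's three places, axis 50 mm above the table, collar to the left (+y). It may turn about its axis.
- collar (a point): Centre of the spindle's collar, on the axis.
- cradle: Fixed wooden board 240 x 126 mm, 10 mm thick, with three places 75 mm apart along its x; in each a shaft lies along the cradle's y in two V saddles at y = -45 and +45 mm (12 mm wide), axis 50 mm above the table. Between the saddles the shafts are free beneath, down to the board. Origin under its centre.
- plain_shaft: Plain steel shaft without a collar, 150 mm long, 30 mm diameter, in another place of the cradle: leave it. Origin at mid length, y along the axis.
- short_spindle: Shorter steel spindle, 120 mm long, 30 mm diameter, with a 46 mm collar 20 mm from its middle, in another place of the cradle: leave it. Origin at mid length, y along the axis.
- micrometer: Micrometer 61 x 130 x 16 mm lying between cradle and gauge: leave it. Origin under its centre.
- screwdriver: Screwdriver 209 mm long, red handle, lying left of the gauge: leave it. Origin under its centre.
- dial_stand: Fixed obstacle behind the micrometer: dial indicator on a post, 210 mm high, base 55 x 50 mm; its dial hangs 85 mm to the left (+y) of the post, 163 mm up. Origin under the base.

How it is judged:
On the way, in this order (a step that is already met when the one before it is completed fails the run):
1. the spindle lies released and still on the rollers, its collar before the port, the shutter still closed (y of collar in the frame of gauge between 0.022 and 0.038 m and x of spindle in the frame of gauge between -0.005 and 0.005 m and z of spindle in the frame of gauge between 0.06 and 0.068 m and angle between the y axis of spindle and the y axis of gauge, either way round below 0.07 rad and linear speed of spindle below 0.02 m/s and angular speed of spindle below 0.5 rad/s and contact force between the fingers and spindle below 0.1 N and value of joint shutter below 0.0175 m), for 0.3 s.
2. the shutter has clicked into its middle stop (value of joint shutter between 0.0315 and 0.0385 m and velocity of joint shutter between -0.01 and 0.01 m/s), for 0.2 s.
At the end, for the whole second after the job is handed in: Spindle released and still on the four rollers (axis within 5 mm of the bed's middle line, within 4 degrees of it), collar within 8 mm of the port's middle along the bed; shutter at rest within 3.5 mm of its middle stop; other shafts, micrometer and screwdriver within 30 mm of their starts (all of step 2 and y of collar in the frame of gauge between 0.022 and 0.038 m and x of spindle in the frame of gauge between -0.005 and 0.005 m and z of spindle in the frame of gauge between 0.06 and 0.068 m and angle between the y axis of spindle and the y axis of gauge, either way round below 0.07 rad and linear speed of spindle below 0.02 m/s and angular speed of spindle below 0.5 rad/s and contact force between the fingers and spindle below 0.1 N and not (distance of plain_shaft from where it was at the start of the episode above 0.03 m) and not (distance of short_spindle from where it was at the start of the episode above 0.03 m) and not (distance of micrometer from where it was at the start of the episode above 0.03 m) and not (distance of screwdriver from where it was at the start of the episode above 0.03 m)); the robot touches nothing.
It fails at once if the spindle is dropped or pressed hard on the gauge (over 45 N) (contact force between spindle and gauge above 45 N).
It fails at once if the plain shaft is displaced by more than 30 mm (distance of plain_shaft from where it was at the start of the episode above 0.03 m).
It fails at once if the short spindle is displaced by more than 30 mm (distance of short_spindle from where it was at the start of the episode above 0.03 m).
It fails at once if the micrometer is displaced by more than 30 mm (distance of micrometer from where it was at the start of the episode above 0.03 m).
It fails at once if the screwdriver is displaced by more than 30 mm (distance of screwdriver from where it was at the start of the episode above 0.03 m).
It also fails if it takes over 58 s, if anything falls off the work surface, if the arm or the gripper's body presses on something with over 40 N, if the wrist force passes 120 N, or if a joint passes its speed limit or range.

### The arm

A 6-joint arm with a two-finger parallel gripper is mounted at the origin on a cart in front of the work surface, level with it; the furniture and walls round the work are solid. World frame = base frame: x ahead of the robot, y to its left, z up, the work surface at z = 0. Lengths are in m, angles in rad, forces in N, time in s.
With the tool pointing down it reaches from about 0.375 to 0.9 m from the base axis. Payload 3.1 kg.
Tool frame: the origin (TCP) lies midway between the tips of the shut fingers; the grasp point (between the pads) lies 19 mm behind it; y points along the fingers, x is the direction in which the jaws open and shut, and the axes are right-handed (so a half turn about y gives the same grasp; the last joint's range is limited). The gripper opens to 87 mm and grips with 3 to 60 N. Pads are 19 mm wide; open, the fingers measure 117 mm over their backs; the gripper's body (75 mm by 190 mm) begins 51 mm behind the grasp point.
Start: joints at [-1.421, 0.527, 1.433, -0, 1.181, -0.178], TCP at [0.202, -0.591, 0.223] pointing down, gripper open.
Joint ranges: [-3.08, 3.08], [-0.75, 2.2], [0.22, 2.44], [-1.43, 4.57], [0, 2.65], [-2.85, 2.85]. Speed limits (rad/s): [2.79, 2.79, 3.14, 3.14, 3.14, 3.14].

### API

Orientations are given as a unit quaternion [x, y, z, w].
In Python, from rig import * gives the robot as it stands.
- The arm moves only by the tool jog_arm, never from a script. Its argument "series" is a list of rows, each a list of 7 numbers: the shift along the tool's x, y, z in mm, then the turn, a rotation vector about the tool's x, y, z in rad, then the gripper's target within -1 to 1 (shut at 1, half-way at 0, fully open at -1). A call has 1 to 20 rows; each row is the pose to reach, as a shift and turn from the pose commanded when the call began, along the tool's axes at that moment; what a row does not reach only later rows make up. A row lasts 1/8 s, in which the tool goes at most 62.5 mm and 10.7 degrees, less where a joint would pass 70% of its speed; a pose out of reach is approached as far as the arm can. A call with a gripper value outside its range is refused whole. The fingers move at their own pace and stop on an object; "grip_force" is the grip in N (left out, the last holds). Time passes only in rows, so rows that repeat a pose let the fingers close. It gives the time, the measured TCP pose, the force and the opening at its end, in the units of the state.
- get_obs(): the state, without advancing time (a new reading comes with each control period).
- camera(name): name is "scene" or "side" or "wrist"; returns a dict with "img" (480x640x3 uint8, red, green, blue), "depth" (480x640 float32, m along the optical axis (not along the pixel's ray), 0 where there is no reading), "camera_matrix" (3x3 intrinsics, pixels), "rvec" (rotation vector, rad) and "tvec" (3), from world to camera coordinates, as OpenCV has them. Camera axes: x right, y down, z forward; pixel columns grow to the right and rows downward; lengths in m; the calibration is good to about 2 mm. The wrist camera is an equidistant fisheye: a pixel r from the principal point sees the ray r / f radians off the axis. A picture is of the moment at which its call begins.
- hand_in(): hands the job in, once; it reports no verdict.
The state is a dict: "time": time; "q": joint angles; "joint_velocities": joint speeds; "joint_torque": joint torques, N m; "position": TCP position; "tool_rot": TCP orientation; "ft_force": force on the tool from outside, world axes, zero at the start; "moment": the same for the moment, N m; "grip_width": finger opening in m.
Only numpy, scipy, OpenCV 4.12 (cv2) and the standard library are available. Lean on these libraries where they do the work, as an engineer would, in place of code of your own. Each camera call takes 0.05 s, during which the arm holds its last target.

## Working session

There is one attempt and no reset: what is moved stays moved. The work goes in short steps, Python scripts to look and compute and a tool call to move; the robot and the scene stay as the last step left them, time stands still between calls to the robot, and variables do not carry over. Pictures are saved under pics/ and viewed, and the job is handed in when it is done.

Besides the shell and the picture viewer there is one more tool, called after "Request:" by a JSON object that holds its "method" and its "body". jog_arm: Moves the arm, as the interface text tells. Its arguments: {"type":"object","properties":{"series":{"type":"array","items":{"type":"array","items":{"type":"number"}}},"grip_force":{"type":"number"}},"required":["series"]}

```bash
mkdir -p pics; ls; python3 - <<'E'
from rig import *
import cv2,numpy as np
print(get_obs())
for n in ["scene","side","wrist"]:
    c=camera(n); cv2.imwrite(f"pics/{n}0.png",c["img"][:,:,::-1]); np.savez(f"{n}0.npz",**c)
    print(n,c["camera_matrix"].tolist(),c["rvec"],c["tvec"])
E
```

```text
pics
{'time': 0.0, 'q': array([-1.42046845e+00,  5.28469974e-01,  1.43388135e+00, -1.61348915e-05,
        1.18140685e+00, -1.78467219e-01]), 'joint_velocities': array([-0.0001311 ,  0.00072457, -0.00047076,  0.00068708,  0.00177288,
       -0.00045176]), 'joint_torque': array([ 7.49445553e-04, -4.40039170e+01, -1.76589668e+01,  6.34509372e-02,
        5.83671767e-02, -1.65780184e-04]), 'position': array([ 0.20174665, -0.59077557,  0.22157597]), 'tool_rot': array([-0.57454324,  0.41196504, -0.41089005,  0.57563377]), 'ft_force': array([ 0.18536528, -0.1369104 , -0.16435661]), 'moment': array([ 0.01664998, -0.00053934, -0.01383463]), 'grip_width': 0.08698529929561505}
scene [[450.96099689084895, 0.0, 321.2614580637174], [0.0, 450.96099689084895, 240.59240206304375], [0.0, 0.0, 1.0]] [ 0.996099   -2.11769227  1.33058998] [0.38361625 0.30946582 0.68479109]
side [[541.4490817890586, 0.0, 322.04519005114884], [0.0, 541.4490817890586, 237.2449952856327], [0.0, 0.0, 1.0]] [ 2.12913041 -0.06503183  0.02255318] [-0.56805826  0.16620774  1.63022671]
wrist [[371.64829954431775, 0.0, 315.77179238139456], [0.0, 371.64829954431775, 237.22252948196746], [0.0, 0.0, 1.0]] [-2.35173418  1.68367924  0.252061  ] [-0.62268005 -0.03510141  0.39223885]
```

View pics/scene0.png

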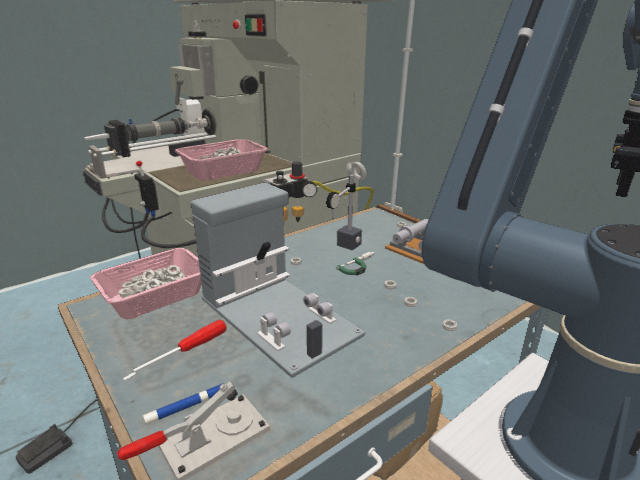

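View pics/side0.png

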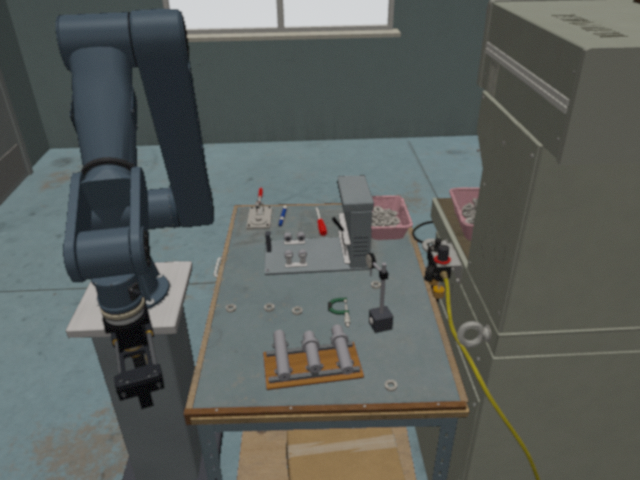

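View pics/wrist0.png

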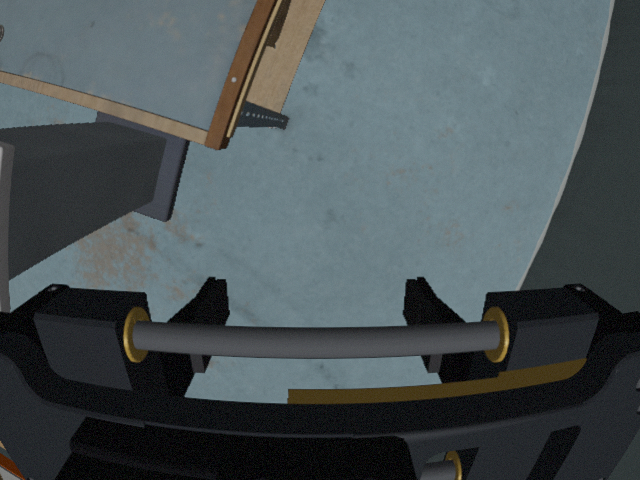

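The scene view shows the gauge, with its shutter handle near (263,250). The side view shows the cradle around (313,360) holding three shafts. I'll enlarge both areas.

```bash
python3 - <<'E'
import cv2
i=cv2.imread("pics/side0.png"); 
cv2.imwrite("pics/side0a.png",cv2.resize(i[315:395,255:375],None,fx=6,fy=6,interpolation=cv2.INTER_CUBIC))
cv2.imwrite("pics/side0b.png",cv2.resize(i[170:280,255:385],None,fx=5,fy=5,interpolation=cv2.INTER_CUBIC))
i=cv2.imread("pics/scene0.png"); 
cv2.imwrite("pics/scene0a.png",cv2.resize(i[180:380,190:380],None,fx=3,fy=3,interpolation=cv2.INTER_CUBIC))
E
```

```text
(no output)
```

View pics/side0a.png

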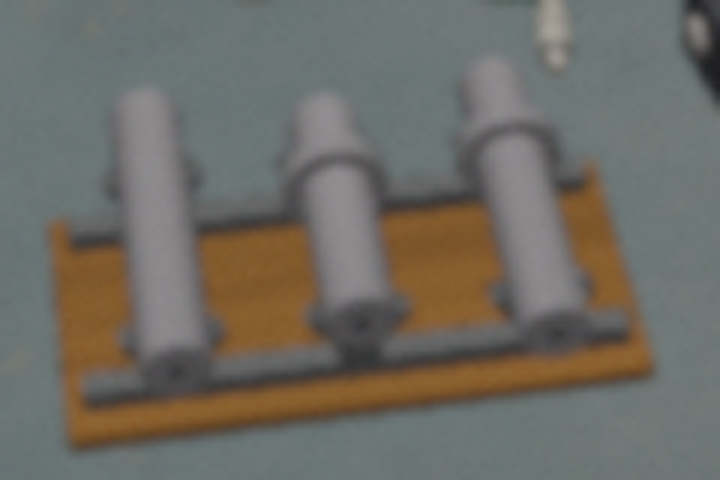

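View pics/side0b.png

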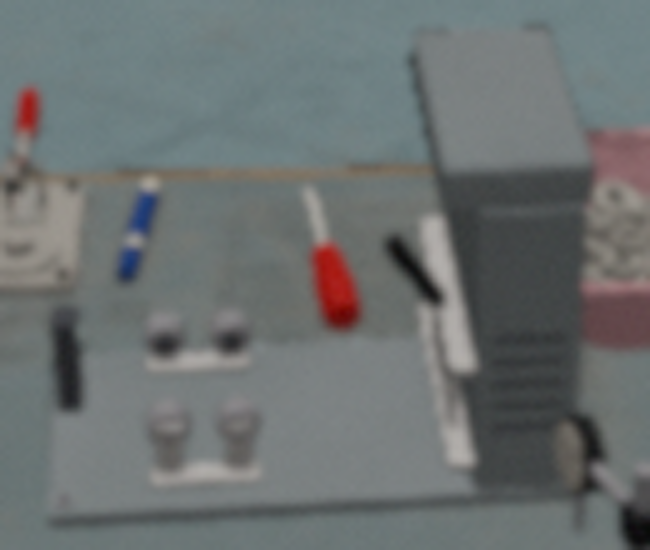

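View pics/scene0a.png

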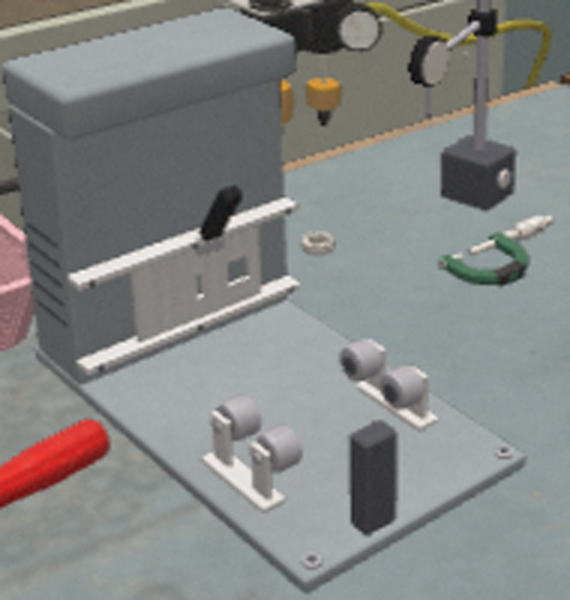

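The right-hand shaft (crop 490,60 to 555,335) is the longest with a collar, so it is the spindle. The middle one is the short spindle and the left one is plain. Next I'll work out coarse poses.

```bash
cat > h.py <<'E'
import numpy as np,cv2
from scipy.spatial.transform import Rotation as R
def load(n):
    return dict(np.load(n+".npz"))
def ray(c,u,v,fish=False):
    K=c["camera_matrix"]; x=(u-K[0,2])/K[0,0]; y=(v-K[1,2])/K[1,1]
    if fish:
        r=np.hypot(x,y); d=np.array([x/r*np.sin(r),y/r*np.sin(r),np.cos(r)]) if r>1e-9 else np.array([0,0,1.])
    else: d=np.array([x,y,1.])
    Rm=cv2.Rodrigues(np.asarray(c["rvec"],float))[0]; t=np.asarray(c["tvec"],float).ravel()
    return -Rm.T@t, Rm.T@d
def onplane(c,u,v,z,fish=False):
    o,d=ray(c,u,v,fish); s=(z-o[2])/d[2]; return o+s*d
def proj(c,P,fish=False):
    P=np.atleast_2d(P); Rm=cv2.Rodrigues(np.asarray(c["rvec"],float))[0]; t=np.asarray(c["tvec"],float).ravel()
    q=P@Rm.T+t; K=c["camera_matrix"]
    if fish:
        r=np.hypot(q[:,0],q[:,1]); th=np.arctan2(r,q[:,2]); x=q[:,0]/r*th; y=q[:,1]/r*th
    else: x=q[:,0]/q[:,2]; y=q[:,1]/q[:,2]
    return np.c_[x*K[0,0]+K[0,2],y*K[1,1]+K[1,2]]
def dpt(c,u,v):
    Rm=cv2.Rodrigues(np.asarray(c["rvec"],float))[0]; t=np.asarray(c["tvec"],float).ravel()
    K=c["camera_matrix"]; z=c["depth"][int(round(v)),int(round(u))]
    return Rm.T@(np.array([(u-K[0,2])/K[0,0]*z,(v-K[1,2])/K[1,1]*z,z])-t)
E
python3 - <<'E'
from h import *
s=load("side0"); c=load("scene0")
np.set_printoptions(precision=4,suppress=True)
print("cradle")
for u,v in [(72,443),(652,370),(590,160),(52,228)]:
    print(onplane(s,255+u/6,315+v/6,0.01))
print("spindle ends top")
for u,v in [(490,60),(550,315)]: print(onplane(s,255+u/6,315+v/6,0.065))
for u,v in [(142,90),(175,350)]: print(onplane(s,255+u/6,315+v/6,0.065))
print("gauge base: front-left, front-right,backleft")
for u,v in [(305,582),(525,455),(40,352)]: print(onplane(c,190+u/3,180+v/3,0.012))
print("side base front right, front left, (back right)")
for u,v in [(52,515),(55,350),(590,492)]: print(onplane(s,255+u/5,170+v/5,0.012))
E
```

```text
cradle
[ 0.4145 -0.4146  0.01  ]
[ 0.649 -0.391  0.01 ]
[ 0.6367 -0.2669  0.01  ]
[ 0.4022 -0.2935  0.01  ]
spindle ends top
[ 0.5929 -0.261   0.065 ]
[ 0.6046 -0.4116  0.065 ]
[ 0.4433 -0.2702  0.065 ]
[ 0.4579 -0.4206  0.065 ]
gauge base: front-left, front-right,backleft
[0.384  0.2478 0.012 ]
[0.388  0.0609 0.012 ]
[0.7103 0.2552 0.012 ]
side base front right, front left, (back right)
[0.3953 0.056  0.012 ]
[0.3911 0.2491 0.012 ]
[0.7328 0.0574 0.012 ]
```

```bash
python3 - <<'E'
from h import *
s=load("side0"); c=load("scene0"); w=load("wrist0")
np.set_printoptions(precision=4,suppress=True)
print("base stand (side, scene)",dpt(s,380,318),dpt(c,349,237))
print("post top/dial", dpt(s,383,272),dpt(s,371,262),dpt(c,333,201),dpt(c,352,178))
print("microm",dpt(s,338,307),dpt(s,348,320))
r=R.from_quat([-0.57454324,  0.41196504, -0.41089005,  0.57563377])
print(r.as_matrix())
print("camc",ray(w,320,240,1), "cam in tool", r.inv().apply(ray(w,320,240,1)[0]-[.2017,-.5908,.2216]))
Rm=cv2.Rodrigues(w["rvec"])[0]; print("cam axes in tool (cols x,y,z)"); print(r.as_matrix().T@Rm.T)
E
```

```text
base stand (side, scene) [ 0.7113 -0.2263  0.0522] [ 0.6978 -0.1827  0.0366]
post top/dial [ 0.7161 -0.2035  0.1861] [ 0.694  -0.14    0.1745] [ 0.6867 -0.1109  0.164 ] [ 0.7114 -0.1989  0.201 ]
microm [ 0.6092 -0.1073 -0.002 ] [ 0.6298 -0.1911  0.0198]
[[ 0.3229 -0.0003  0.9464]
 [-0.9464  0.0021  0.3229]
 [-0.0021 -1.      0.0004]]
camc (array([ 0.2768, -0.5643,  0.3844]), array([-0.2787, -0.105 , -0.9546])) cam in tool [-0.0012 -0.1628  0.0797]
cam axes in tool (cols x,y,z)
[[ 1.     -0.001   0.0001]
 [-0.0004 -0.2909  0.9568]
 [-0.0009 -0.9568 -0.2909]]
```

```bash
cat >> h.py <<'E'
def toolR(yaw,tilt=0.):
    """tool z horizontal at yaw, tool y down; tilt about tool x"""
    z=np.array([np.cos(yaw),np.sin(yaw),0]); y=np.array([0,0,-1.]); x=np.cross(y,z)
    return R.from_matrix(np.c_[x,y,z])*R.from_rotvec([tilt,0,0])
def move(cp,cR,tp,tR):
    d=cR.inv().apply(np.array(tp)-cp)*1000; rv=(cR.inv()*tR).as_rotvec(); print("shift mm",d.round(1),"rotvec",rv.round(4))
E
python3 - <<'E'
from h import *
from rig import *
o=get_obs()
move(o["position"],R.from_quat(o["tool_rot"]),[.57,-.334,.25],toolR(1.67))
E
```

```text
shift mm [-124.3  -27.9  431.5] rotvec [-1.3000e-03 -1.3412e+00 -1.2000e-03]
```

Request:
{"method": "jog_arm", "body": {"series": [[-124,-28,431,0,-1.341,0,-0.3],[-124,-28,431,0,-1.341,0,-0.3],[-124,-28,431,0,-1.341,0,-0.3],[-124,-28,431,0,-1.341,0,-0.3],[-124,-28,431,0,-1.341,0,-0.3],[-124,-28,431,0,-1.341,0,-0.3],[-124,-28,431,0,-1.341,0,-0.3],[-124,-28,431,0,-1.341,0,-0.3],[-124,-28,431,0,-1.341,0,-0.3],[-124,-28,431,0,-1.341,0,-0.3],[-124,-28,431,0,-1.341,0,-0.3]]}}

```text
time: 1.52
position: [0.5683, -0.3362, 0.2504]
tool_rot: [-0.706, -0.034, 0.034, 0.706]
ft_force: [0.3, -0.6, -0.3]
grip_width: 0.0564
```

```bash
python3 - <<'E'
from rig import *
import cv2,numpy as np
o=get_obs();print(o["time"],o["position"],o["tool_rot"],o["q"],o["grip_width"])
c=camera("wrist"); cv2.imwrite("pics/wrist1.png",c["img"][:,:,::-1]); np.savez("wrist1.npz",**c)
c=camera("scene"); cv2.imwrite("pics/scene1.png",c["img"][:,:,::-1]); np.savez("scene1.npz",**c)
E
```

```text
1.525 [ 0.56833018 -0.33623186  0.25040427] [-0.70619622 -0.03374184  0.03423277  0.70638269] [-7.02994985e-01  5.50007422e-01  1.30575744e+00 -2.92789008e-04
  1.28651525e+00 -7.99080451e-01] 0.05643382333905741
```

View pics/wrist1.png

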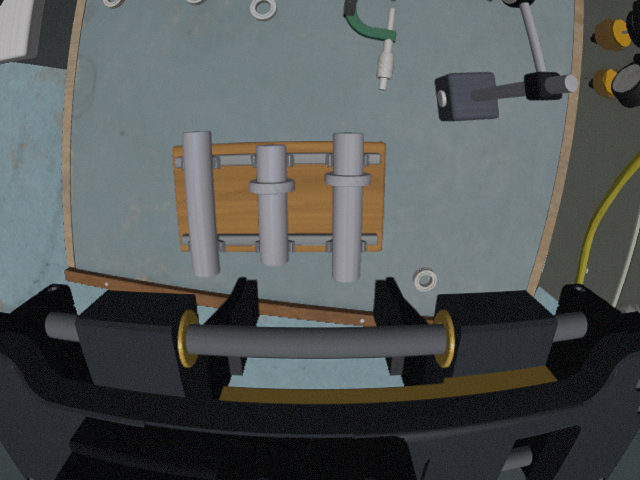

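The wrist view shows the spindle on the right, running from (348,132) to (346,280) with its collar at (347,180). I'll enlarge it to refine the pose.

```bash
python3 - <<'E'
import cv2
i=cv2.imread("pics/wrist1.png"); 
cv2.imwrite("pics/w1a.png",cv2.resize(i[120:290,300:400],None,fx=3.5,fy=3.5,interpolation=cv2.INTER_CUBIC))
cv2.imwrite("pics/w1b.png",cv2.resize(i[130:260,165:395],None,fx=3.4,fy=3.4,interpolation=cv2.INTER_CUBIC))
E
```

```text
(no output)
```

View pics/w1a.png

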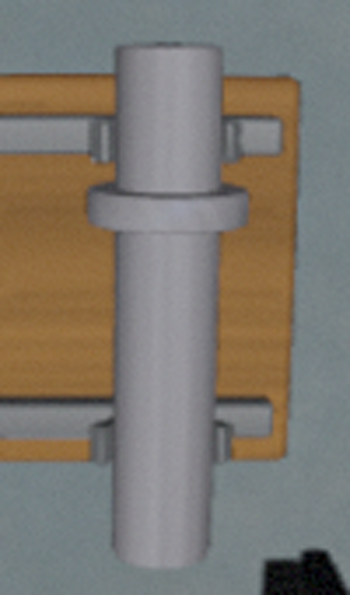

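View pics/w1b.png

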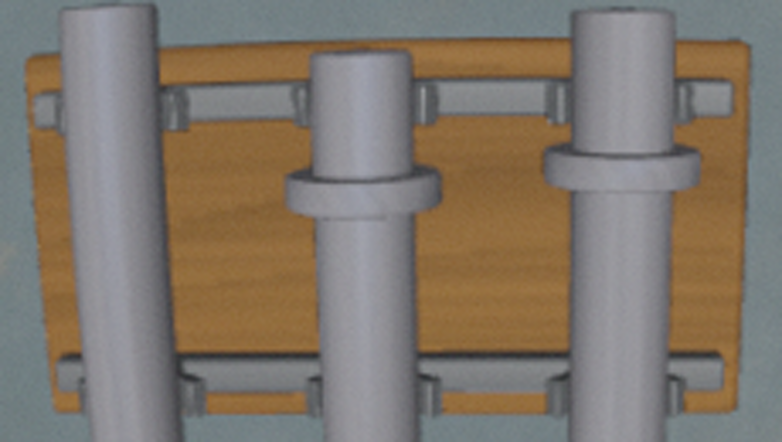

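```bash
cat >> h.py <<'E'
def circ(p,axis,y,r,n=72):
    a=np.linspace(0,2*np.pi,n); z=np.array([0,0,1.]); x=np.cross(axis,z)
    return p+y*axis+r*(np.cos(a)[:,None]*x+np.sin(a)[:,None]*z)
def drawspindle(img,c,p,yaw,fish,s,off,L=.15,cy=.03,col=(0,0,255)):
    ax=np.array([-np.sin(yaw),np.cos(yaw),0]); p=np.array(p)
    for y,r in [(-L/2,.015),(L/2,.015),(cy-.005,.023),(cy+.005,.023)]:
        q=(proj(c,circ(p,ax,y,r),fish)-off)*s; cv2.polylines(img,[q.round().astype(int)],False,col,1)
    x=np.cross(ax,[0,0,1.])
    for sg in (-1,1):
        q=(proj(c,np.array([p+y*ax+sg*.015*x for y in np.linspace(-L/2,L/2,20)]),fish)-off)*s
        cv2.polylines(img,[q.round().astype(int)],False,col,1)
E
python3 - <<'E'
from h import *
w=load("wrist1"); f=3.5
A=onplane(w,300+168/f,120+60/f,.05,1);B=onplane(w,300+161.5/f,120+540/f,.05,1)
print(A,B); ax=(A-B)/np.linalg.norm(A-B); yaw=np.arctan2(-ax[0],ax[1]); print("yaw",yaw)
E=onplane(w,300+168/f,120+45/f,.06,1); F=onplane(w,300+161.5/f,120+567/f,.04,1); print("ends",E,F,np.linalg.norm(E-F))
m=(A+B)/2; s=((E+F)/2-m)@ax; mid=m+s*ax; mid[2]=.05; print("mid",mid)
i=cv2.imread("pics/w1a.png"); drawspindle(i,w,mid,yaw,True,f,np.array([300,120])); cv2.imwrite("pics/w1c.png",i)
# cradle corners
g=3.4
P=[onplane(w,165+u/g,130+v/g,.01,1) for u,v in [(748,42),(735,411),(53,411),(27,57)]]; print(np.array(P))
d=P[0]-P[3]; print("cradle yaws",np.arctan2(d[1],d[0]), np.arctan2((P[1]-P[2])[1],(P[1]-P[2])[0]),np.mean(P,0))
E
```

```text
[ 0.59172185 -0.26169039  0.05      ] [ 0.6062256 -0.403262   0.05     ]
yaw 0.1020919153268034
ends [ 0.59041694 -0.25745726  0.06      ] [ 0.60864666 -0.41645984  0.04      ] 0.16128900409748503
mid [ 0.59943396 -0.33696858  0.05      ]
[[ 0.63603984 -0.2632342   0.01      ]
 [ 0.6485003  -0.38684659  0.01      ]
 [ 0.41139533 -0.41011096  0.01      ]
 [ 0.40071401 -0.28662905  0.01      ]]
cradle yaws 0.09908910783699892 0.09780537934768531 [ 0.52416237 -0.3367052   0.01      ]
```

View pics/w1c.png

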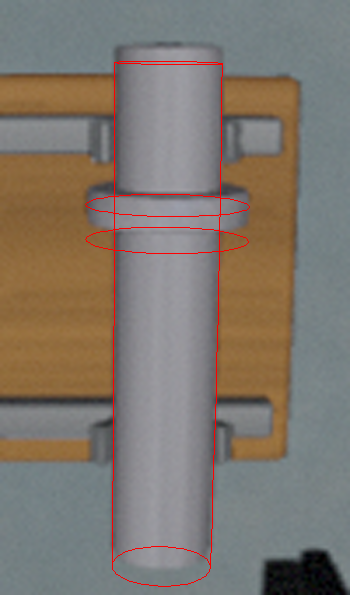

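The overlay needs a shift of +5.5 mm along the axis, which puts the spindle's middle at about (0.5989,-0.3315) with yaw 0.10. That agrees with the cradle fit.

```bash
python3 - <<'E'
from h import *
from rig import *
o=get_obs();print(o["position"])
w=load("wrist1");i=cv2.imread("pics/w1a.png"); drawspindle(i,w,[.5989,-.3315,.05],.101,True,3.5,np.array([300,120])); cv2.imwrite("pics/w1d.png",i)
move(np.array([.57,-.334,.25]),toolR(1.67),[.5987,-.3295,.11],toolR(1.672))
move(o["position"],R.from_quat(o["tool_rot"]),[.5987,-.3295,.11],toolR(1.672))
E
```

```text
[ 0.56870402 -0.33607103  0.250573  ]
shift mm [ 29.  140.    1.6] rotvec [ 0.    -0.002  0.   ]
shift mm [ 30.5 140.6   3.6] rotvec [-0.0001 -0.0045 -0.0002]
```

View pics/w1d.png

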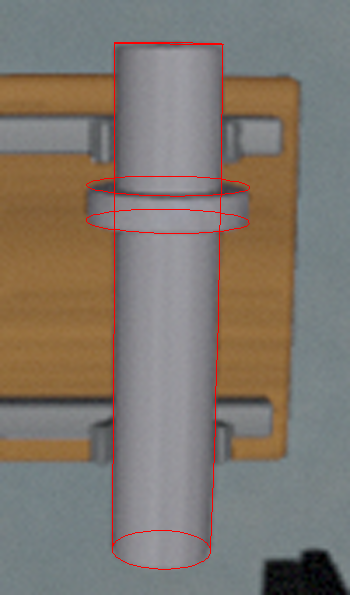

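Request:
{"method": "jog_arm", "body": {"series": [[29,70,2,0,0,0,-0.3],[29,100,2,0,0,0,-0.3],[29,140,2,0,0,0,-0.3],[29,140,2,0,0,0,-0.3],[29,140,2,0,0,0,-0.3],[29,140,2,0,0,0,-0.3]]}}

```text
time: 2.38
position: [0.5996, -0.3314, 0.1132]
tool_rot: [0.707, 0.036, -0.034, -0.705]
ft_force: [-0.0, 0.1, -0.3]
grip_width: 0.0564
```

The overlay now matches the spindle exactly. I'll descend and grip.

Request:
{"method": "jog_arm", "body": {"grip_force": 40, "series": [[0,40,1,0,0,0,-0.3],[0,65,1,0,0,0,-0.3],[0,79,1,0,0,0,-0.3],[0,79,1,0,0,0,-0.3],[0,79,1,0,0,0,-0.3]]}}

```text
time: 3.0
position: [0.5993, -0.3298, 0.0331]
tool_rot: [0.707, 0.036, -0.034, -0.706]
ft_force: [0.0, -0.4, 0.3]
grip_width: 0.0568
```

```bash
python3 - <<'E'
from rig import *
import cv2,numpy as np
o=get_obs();print(o["time"],o["position"],o["ft_force"])
c=camera("wrist"); cv2.imwrite("pics/wrist2.png",c["img"][:,:,::-1]); np.savez("wrist2.npz",**c)
E
```

```text
3.0 [ 0.59928411 -0.32984797  0.0331002 ] [ 0.01323488 -0.40049732  0.25862213]
```

View pics/wrist2.png

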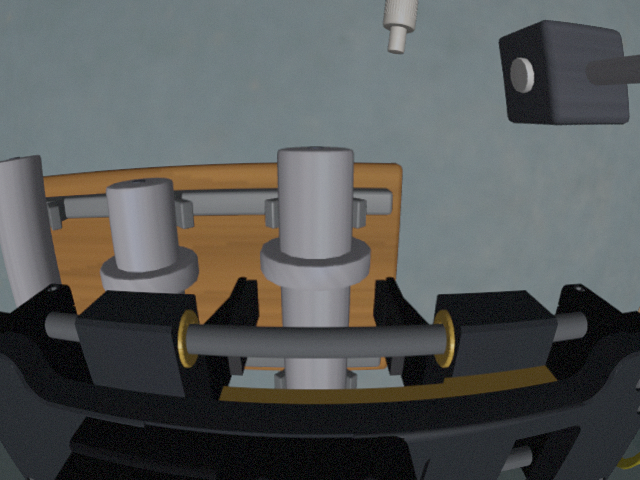

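The spindle at u≈316 is centred between the fingers (245 and 387). Closing.

Request:
{"method": "jog_arm", "body": {"series": [[0,2,0,0,0,0,-0.3],[0,2,0,0,0,0,0.6],[0,2,0,0,0,0,0.6],[0,2,0,0,0,0,0.6],[0,2,0,0,0,0,0.6],[0,2,0,0,0,0,0.6]]}}

```text
time: 3.8
position: [0.5989, -0.3292, 0.0296]
tool_rot: [0.706, 0.035, -0.035, -0.706]
ft_force: [2.0, 1.4, -0.6]
grip_width: 0.0285
```

Request:
{"method": "jog_arm", "body": {"series": [[0,-8,0,0,0,0,0.6],[0,-20,0,0,0,0,0.6],[0,-50,0,0,0,0,0.6],[0,-100,0,0,0,0,0.6],[0,-150,0,0,0,0,0.6],[0,-170,0,0,0,0,0.6],[0,-170,0,0,0,0,0.6],[0,-170,0,0,0,0,0.6]]}}

```text
time: 4.8
position: [0.5972, -0.3284, 0.1984]
tool_rot: [-0.706, -0.034, 0.036, 0.707]
ft_force: [-0.6, 0.1, -2.3]
grip_width: 0.0289
```

```bash
python3 - <<'E'
from rig import *
import cv2,numpy as np
o=get_obs();print(o["time"],o["position"],o["tool_rot"],o["ft_force"],o["moment"],o["grip_width"],o["q"])
for n in ["wrist","scene"]:
    c=camera(n); cv2.imwrite(f"pics/{n}3.png",c["img"][:,:,::-1]); np.savez(f"{n}3.npz",**c)
E
```

```text
4.8 [ 0.59718279 -0.32843282  0.19840693] [-0.70562304 -0.03416429  0.03574104  0.70686031] [-0.59934922  0.13732111 -2.34753064] [-0.05478698 -0.05274283  0.00315825] 0.028858645187442262 [-6.66350930e-01  6.31372021e-01  1.30005281e+00 -1.52645814e-04
  1.21299864e+00 -7.65198745e-01]
```

View pics/wrist3.png

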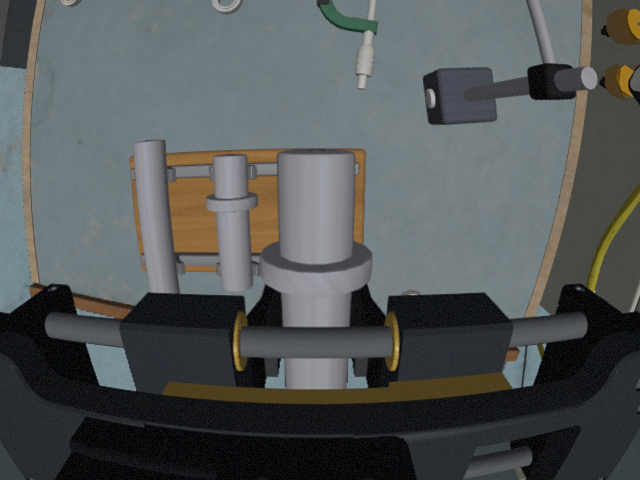

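View pics/scene3.png

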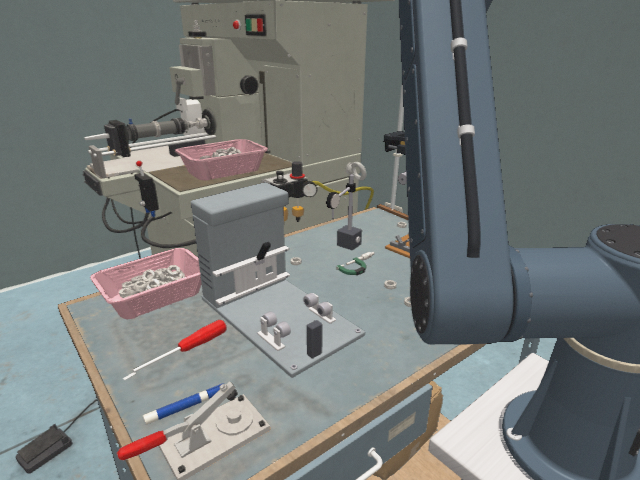

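Spindle is held level and the scene view still shows the gauge clear. Next, over to the gauge: back from the dial stand first, then left.

Request:
{"method": "jog_arm", "body": {"series": [[-60,-36,6,0,0.02,0,0.6],[-112,-72,20,0,0.04,0,0.6],[-108,-72,70,0,0.079,0,0.6],[-102,-72,130,0,0.079,0,0.6],[-96,-72,190,0,0.079,0,0.6],[-90,-72,250,0,0.079,0,0.6],[-84,-72,310,0,0.079,0,0.6],[-78,-72,365,0,0.079,0,0.6],[-72,-72,407,0,0.079,0,0.6],[-72,-72,407,0,0.079,0,0.6],[-72,-72,407,0,0.079,0,0.6],[-72,-72,407,0,0.079,0,0.6]]}}

```text
time: 6.4
position: [0.4864, 0.0677, 0.2712]
tool_rot: [0.707, 0.006, -0.007, -0.707]
ft_force: [-0.9, -0.9, -2.1]
grip_width: 0.0287
```

```bash
python3 - <<'E'
from rig import *
import cv2,numpy as np
o=get_obs();print(o["time"],o["position"],o["tool_rot"],o["ft_force"],o["moment"],o["grip_width"],o["q"])
for n in ["wrist","scene"]:
    c=camera(n); cv2.imwrite(f"pics/{n}4.png",c["img"][:,:,::-1]); np.savez(f"{n}4.npz",**c)
E
```

```text
6.4 [0.48640561 0.06766367 0.2711797 ] [ 0.70717909  0.00620301 -0.00677856 -0.70697476] [-0.92847707 -0.8617931  -2.07778774] [ 0.00182083 -0.08643475 -0.02096272] 0.02873277545603841 [-8.95409841e-02  2.85646556e-01  1.69819327e+00 -4.01404710e-04
  1.15853437e+00 -1.07738967e-01]
```

View pics/wrist4.png

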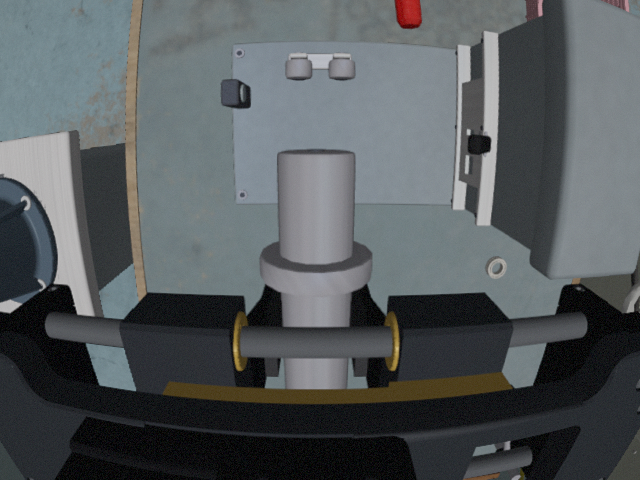

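```bash
python3 - <<'E'
import cv2
i=cv2.imread("pics/wrist4.png"); 
cv2.imwrite("pics/w4a.png",cv2.resize(i[30:220,215:375],None,fx=3,fy=3,interpolation=cv2.INTER_CUBIC))
cv2.imwrite("pics/w4b.png",cv2.resize(i[20:235,440:520],None,fx=2.7,fy=2.7,interpolation=cv2.INTER_CUBIC))
i=cv2.imread("pics/scene4.png"); 
cv2.imwrite("pics/s4a.png",cv2.resize(i[280:380,240:380],None,fx=5,fy=5,interpolation=cv2.INTER_CUBIC))
E
```

```text
(no output)
```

View pics/w4a.png

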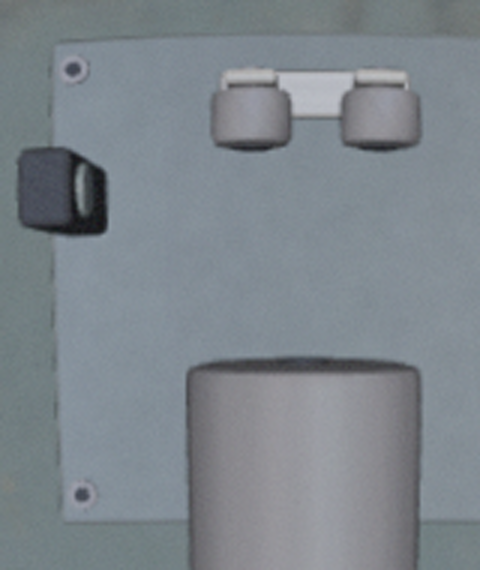

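View pics/w4b.png

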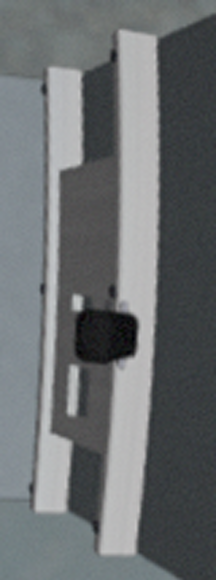

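View pics/s4a.png

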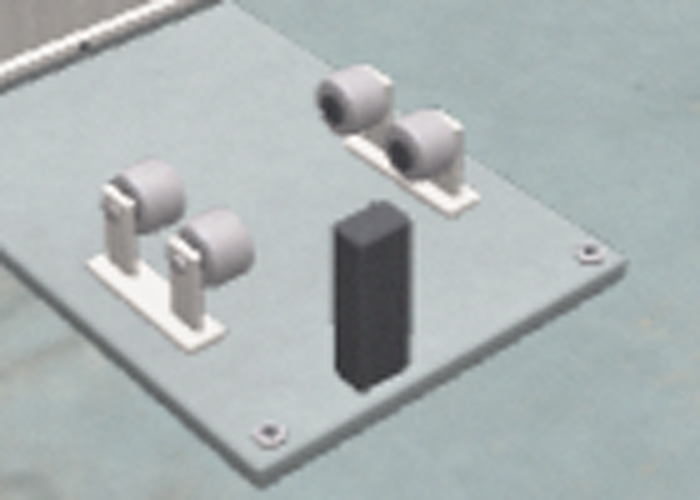

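```bash
cat > gf.py <<'E'
from h import *
from scipy.optimize import least_squares
w=load("wrist4"); c=load("scene4")
W=[((55,42),(-100,95,12)),((64,521),(-100,-95,12)),((20,149),(-95,43,82)),((18,225),(-95,17,82)),((69,147),(-77,43,82))]
S=[((262,468),(-100,95,12)),((625,262),(-100,-95,12)),((362,392),(-95,43,12)),((357,248),(-95,43,82)),((410,220),(-95,17,82)),((335,225),(-77,43,82)),((410,362),(-95,17,12))]
wu=np.array([[215+a/3,30+b/3] for (a,b),_ in W]); wg=np.array([g for _,g in W])/1000
su=np.array([[240+a/5,280+b/5] for (a,b),_ in S]); sg=np.array([g for _,g in S])/1000
def T(p,g):
    cs,sn=np.cos(p[2]),np.sin(p[2]); return np.c_[p[0]+cs*g[:,0]-sn*g[:,1],p[1]+sn*g[:,0]+cs*g[:,1],g[:,2]]
rw=lambda p:(proj(w,T(p,wg),True)-wu).ravel(); rs=lambda p:(proj(c,T(p,sg))-su).ravel()
if __name__=="__main__":
    np.set_printoptions(precision=4,suppress=True)
    for n,f in [("w",rw),("s",rs),("both",lambda p:np.r_[rw(p),rs(p)])]:
        r=least_squares(f,[.489,.155,.02]); print(n,r.x,f(r.x).round(1))
    p=r.x
    # rollers from wrist: centre rays
    def inv(P): d=P[:2]-p[:2]; cs,sn=np.cos(p[2]),np.sin(p[2]); return np.array([cs*d[0]+sn*d[1],-sn*d[0]+cs*d[1]])*1000
    for u in (251.5,381.5): print("roller gauge x,y",inv(onplane(w,215+u/3,30+118/3,.045,True)))
    for v in (88,142): print("roller edge y (45/65)",inv(onplane(w,215+316/3,30+v/3,.059,True)))
    i=cv2.imread("pics/wrist4.png"); j=cv2.imread("pics/scene4.png")
    a=np.linspace(0,2*np.pi,60)
    for im,cam,fi in ((i,w,True),(j,c,False)):
        for rx in (-22,22):
            for ry in (-60,-40,45,65):
                g=np.c_[rx+14*np.cos(a),0*a+ry,45+14*np.sin(a)]/1000
                cv2.polylines(im,[(proj(cam,T(p,g),fi)*8).round().astype(int)],False,(0,0,255),1,shift=3)
    cv2.imwrite("pics/w4c.png",cv2.resize(i[30:220,215:375],None,fx=3,fy=3)); cv2.imwrite("pics/s4c.png",cv2.resize(j[280:380,240:380],None,fx=5,fy=5))
E
python3 gf.py
```

```text
w [0.4894 0.1551 0.0191] [-1.2 -0.9 -0.7  1.4 -0.5 -0.4  0.4  0.9  1.6 -1. ]
s [0.4864 0.1557 0.0262] [-0.8  0.5  0.6 -1.5 -0.3  1.3  0.6 -0.7  0.9 -0.8 -1.5 -0.7  0.6  1.2]
both [0.4888 0.155  0.0205] [-1.9 -0.6 -1.1  1.6 -1.3 -0.1 -0.3  1.2  0.8 -0.7 -1.7 -0.4  0.1 -2.
 -1.1  0.5 -0.3 -1.4  0.1 -1.5 -2.2 -1.4 -0.2  0.5]
roller gauge x,y [-22.0604  55.2793]
roller gauge x,y [22.3466 55.31  ]
roller edge y (45/65) [-0.179  63.2806]
roller edge y (45/65) [-0.2383 44.6558]
```

View pics/w4c.png

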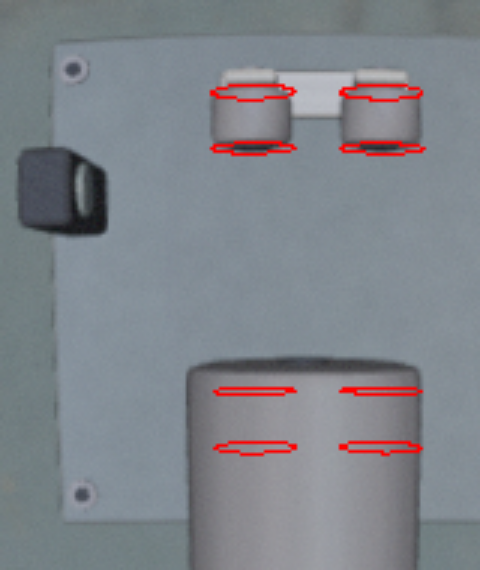

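View pics/s4c.png

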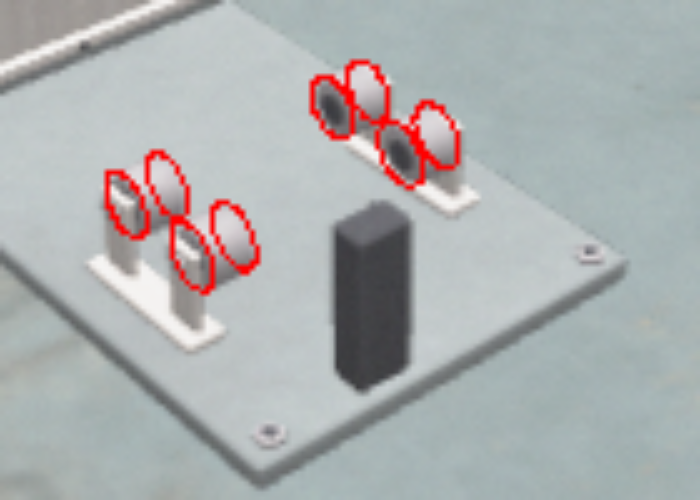

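```bash
python3 - <<'E'
from h import *
from rig import *
o=get_obs();r=R.from_quat(o["tool_rot"]); print(o["position"]); z=r.as_matrix()[:,2]; print("zyaw",np.arctan2(z[1],z[0]),z, r.as_matrix()[:,1])
move(o["position"],r,[.489,.1573,.10],toolR(1.591))
E
```

```text
[0.48649339 0.06764946 0.27137168]
zyaw 1.5887913707951082 [-1.79940727e-02  9.99838085e-01 -1.30397625e-04] [-3.74626044e-04 -1.37160871e-04 -9.99999920e-01]
shift mm [  4.2 171.4  89.6] rotvec [ 0.0001 -0.0022 -0.0004]
```

Request:
{"method": "jog_arm", "body": {"series": [[4,20,50,0,-0.002,0,0.6],[4,70,90,0,-0.002,0,0.6],[4,125,90,0,-0.002,0,0.6],[4,171,90,0,-0.002,0,0.6],[4,171,90,0,-0.002,0,0.6],[4,171,90,0,-0.002,0,0.6],[4,171,90,0,-0.002,0,0.6]]}}

```text
time: 7.38
position: [0.4906, 0.1587, 0.1028]
tool_rot: [-0.707, -0.009, 0.006, 0.707]
ft_force: [0.5, 0.3, -2.8]
grip_width: 0.029
```

```bash
python3 - <<'E'
from rig import *
import cv2,numpy as np
o=get_obs();print(o["time"],o["position"],o["tool_rot"],o["ft_force"],o["grip_width"])
for n in ["wrist","scene"]:
    c=camera(n); cv2.imwrite(f"pics/{n}5.png",c["img"][:,:,::-1]); np.savez(f"{n}5.npz",**c)
i=cv2.imread("pics/scene5.png")
cv2.imwrite("pics/s5a.png",cv2.resize(i[200:380,200:380],None,fx=3.3,fy=3.3,interpolation=cv2.INTER_CUBIC))
E
```

```text
7.375 [0.49061944 0.15872303 0.10280128] [-0.70689529 -0.0093123   0.00574796  0.70723355] [ 0.5060504   0.27285398 -2.80780817] 0.02903937657936872
```

View pics/wrist5.png

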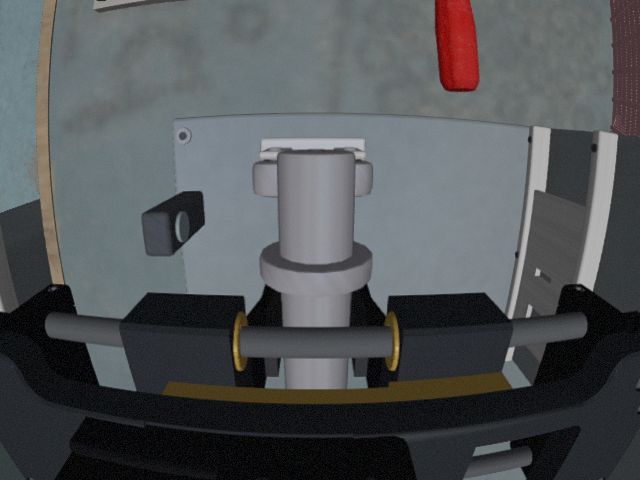

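View pics/s5a.png

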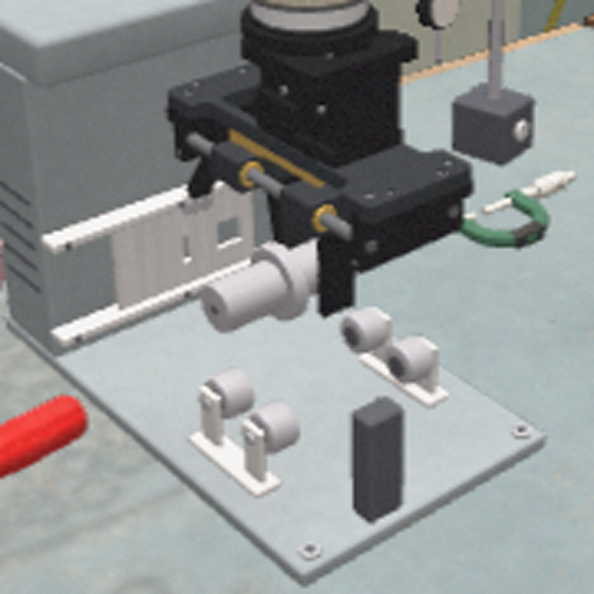

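The wrist view shows the roller pair centred at u≈313 and the spindle at u≈316. That is about 1.5 mm of offset, which agrees with the measured pose. I'll correct it and lower.

Request:
{"method": "jog_arm", "body": {"series": [[-1.5,20,-1.5,0,0,0,0.6],[-1.5,38,-1.5,0,0,0,0.6],[-1.5,50,-1.5,0,0,0,0.6],[-1.5,50,-1.5,0,0,0,0.6],[-1.5,50,-1.5,0,0,0,0.6],[-1.5,50,-1.5,0,0,0,0.6]]}}

```text
time: 8.22
position: [0.4877, 0.1574, 0.0512]
tool_rot: [-0.707, -0.008, 0.007, 0.707]
ft_force: [-0.5, -0.2, -2.5]
grip_width: 0.0288
```

```bash
python3 - <<'E'
from rig import *
import cv2,numpy as np
o=get_obs();print(o["time"],o["position"],o["tool_rot"],o["ft_force"],o["grip_width"])
for n in ["scene","wrist"]:
    c=camera(n); cv2.imwrite(f"pics/{n}6.png",c["img"][:,:,::-1]); np.savez(f"{n}6.npz",**c)
i=cv2.imread("pics/scene6.png")
cv2.imwrite("pics/s6a.png",cv2.resize(i[250:350,230:370],None,fx=5,fy=5,interpolation=cv2.INTER_CUBIC))
i=cv2.imread("pics/wrist6.png")
cv2.imwrite("pics/w6a.png",cv2.resize(i[110:310,110:400],None,fx=2.7,fy=2.7,interpolation=cv2.INTER_CUBIC))
E
```

```text
8.225 [0.48770326 0.15739131 0.05120877] [-0.70701511 -0.00832642  0.00727029  0.70711205] [-0.49665552 -0.15386305 -2.51786828] 0.028779448668945315
```

View pics/s6a.png

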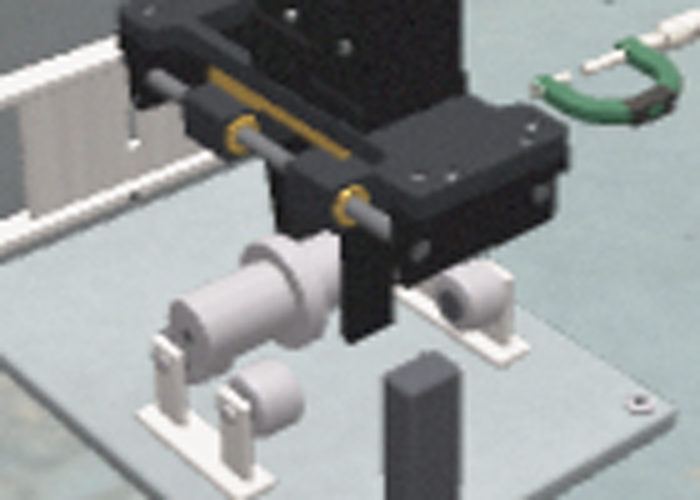

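View pics/w6a.png

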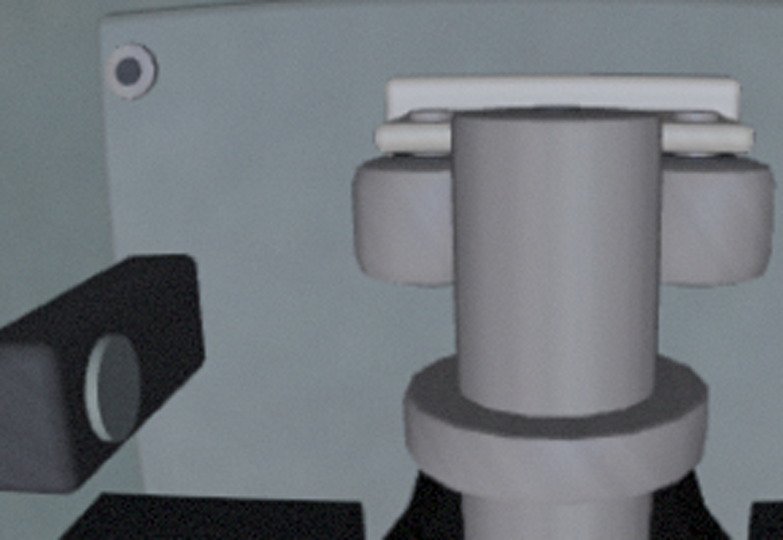

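Rollers run 353–774 (centre 563) and the spindle 451–662 (centre 556), so it needs about +1.2 mm in x. Then lower slowly to contact.

Request:
{"method": "jog_arm", "body": {"series": [[1,2,0,0,0,0,0.6],[1,4,0,0,0,0,0.6],[1,5,0,0,0,0,0.6],[1,5.5,0,0,0,0,0.6],[1,6,0,0,0,0,0.6],[1,6,0,0,0,0,0.6]]}}

```text
time: 9.07
position: [0.4881, 0.1573, 0.0445]
tool_rot: [0.707, 0.008, -0.008, -0.707]
ft_force: [-0.6, 0.7, -1.8]
grip_width: 0.0286
```

Request:
{"method": "jog_arm", "body": {"series": [[0.5,0.5,0,0,0,0,0.6],[0.5,1,0,0,0,0,0.6],[0.5,1,0,0,0,0,0.6],[0.5,1,0,0,0,0,0.6]]}}

```text
time: 9.57
position: [0.4887, 0.1574, 0.0436]
tool_rot: [-0.707, -0.008, 0.008, 0.707]
ft_force: [-0.5, -0.8, -3.1]
grip_width: 0.0287
```

Request:
{"method": "jog_arm", "body": {"series": [[0,0.5,0,0,0,0,0.6],[0,1,0,0,0,0,0.6],[0,1,0,0,0,0,0.6]]}}

```text
time: 9.95
position: [0.4888, 0.1574, 0.043]
tool_rot: [-0.707, -0.008, 0.008, 0.707]
ft_force: [-0.6, -0.0, 5.7]
grip_width: 0.0287
```

Request:
{"method": "jog_arm", "body": {"series": [[0,0.5,0,0,0,0,0.6],[0,0.5,0,0,0,0,0.6],[0,0.5,0,0,0,0,0.6]]}}

```text
time: 10.32
position: [0.4889, 0.1574, 0.0429]
tool_rot: [-0.707, -0.008, 0.007, 0.707]
ft_force: [-1.2, -0.6, 8.0]
grip_width: 0.0289
```

```bash
python3 - <<'E'
from rig import *
import cv2,numpy as np
for n in ["scene","wrist"]:
    c=camera(n); cv2.imwrite(f"pics/{n}7.png",c["img"][:,:,::-1]); np.savez(f"{n}7.npz",**c)
    o=get_obs();print(o["time"],o["position"],o["tool_rot"],o["ft_force"],o["grip_width"])
i=cv2.imread("pics/scene7.png")
a=cv2.resize(i[250:350,230:370],None,fx=3.8,fy=3.8,interpolation=cv2.INTER_CUBIC)
cv2.imwrite("pics/s7a.png",a)
i=cv2.imread("pics/wrist7.png")
cv2.imwrite("pics/w7a.png",cv2.resize(i[110:310,110:400],None,fx=2.7,fy=2.7,interpolation=cv2.INTER_CUBIC))
E
```

```text
10.375 [0.48885299 0.15736065 0.04290457] [-0.70704521 -0.00809753  0.00746634  0.70708257] [-1.19258434 -1.30789141  7.62199687] 0.02895973929976852
10.425 [0.48887457 0.15737709 0.04290266] [-0.70704328 -0.00812555  0.00746321  0.70708421] [-2.18163119 -0.87222956  8.05127396] 0.02884924565128784
```

View pics/s7a.png

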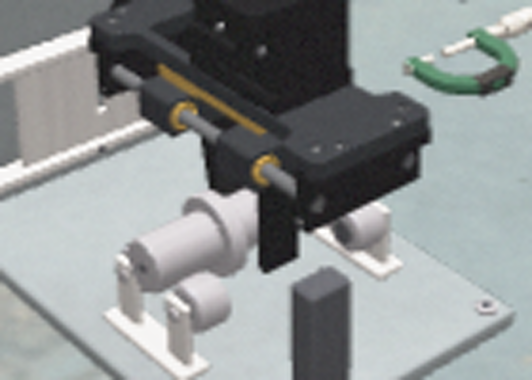

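View pics/w7a.png

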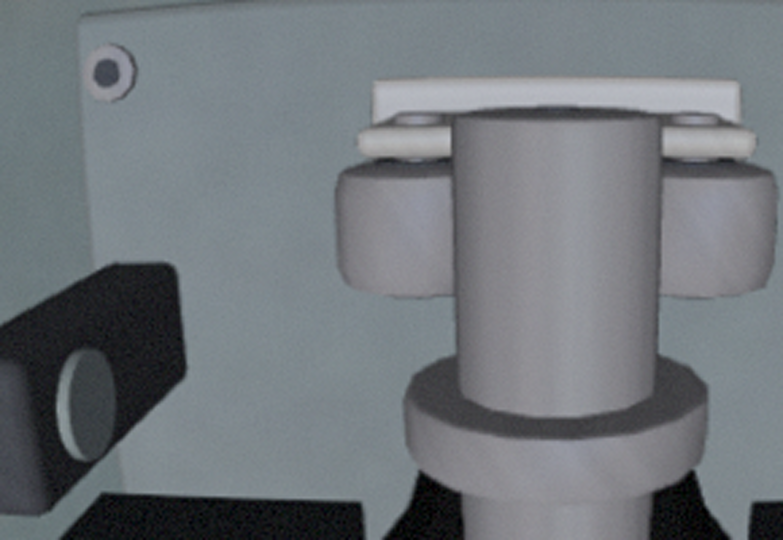

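Contact is about 10 N and the spindle is centred on the rollers (555.5 against 556.5). I'll ease off the preload and open slowly.

Request:
{"method": "jog_arm", "body": {"grip_force": 10, "series": [[0,-0.6,0,0,0,0,0.5],[0,-0.8,0,0,0,0,0.4],[0,-0.8,0,0,0,0,0.33],[0,-0.8,0,0,0,0,0.31],[0,-0.8,0,0,0,0,0.28],[0,-0.8,0,0,0,0,0.25],[0,-0.8,0,0,0,0,0.2],[0,-0.8,0,0,0,0,0.1],[0,-0.8,0,0,0,0,0.0],[0,-0.8,0,0,0,0,-0.1],[0,-0.8,0,0,0,0,-0.1]]}}

```text
time: 11.8
position: [0.4886, 0.1573, 0.0429]
tool_rot: [-0.707, -0.008, 0.008, 0.707]
ft_force: [-0.3, 0.7, -0.4]
grip_width: 0.0473
```

```bash
python3 - <<'E'
from rig import *
import cv2,numpy as np
for n in ["scene","wrist"]:
    c=camera(n); cv2.imwrite(f"pics/{n}8.png",c["img"][:,:,::-1]); np.savez(f"{n}8.npz",**c)
    o=get_obs();print(o["time"],o["position"],o["ft_force"],o["grip_width"])
i=cv2.imread("pics/wrist8.png")
cv2.imwrite("pics/w8a.png",cv2.resize(i[110:380,110:400],None,fx=2.2,fy=2.2,interpolation=cv2.INTER_CUBIC))
E
```

```text
11.85 [0.48865745 0.15736082 0.04286605] [ 0.27436263 -0.42562831 -0.67228768] 0.047441050886736696
11.9 [0.48865585 0.15733613 0.04289515] [-0.89456042 -0.21782159 -0.08774929] 0.04795673739634204
```

View pics/w8a.png

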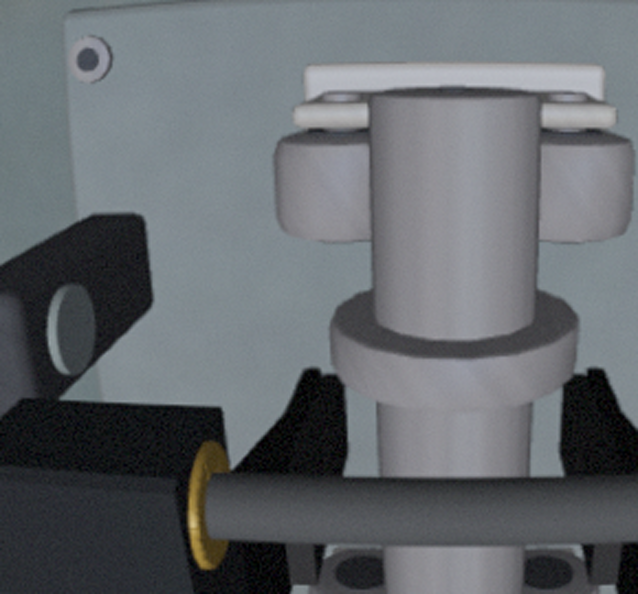

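Released: the fingers stand clear of the shaft and it rests on the rollers. I'll retreat straight up and check.

Request:
{"method": "jog_arm", "body": {"series": [[0,-3,0,0,0,0,-0.3],[0,-10,0,0,0,0,-0.3],[0,-25,0,0,0,0,-0.3],[0,-60,0,0,0,0,-0.3],[0,-110,0,0,0,0,-0.3],[0,-160,0,0,0,0,-0.3],[0,-200,0,0,0,0,-0.3],[0,-200,0,0,0,0,-0.3],[0,-200,0,0,0,0,-0.3]]}}

```text
time: 13.02
position: [0.4878, 0.1573, 0.2429]
tool_rot: [0.707, 0.008, -0.008, -0.707]
ft_force: [-0.2, -0.1, -0.2]
grip_width: 0.0567
```

```bash
python3 - <<'E'
from rig import *
import cv2,numpy as np
for n in ["scene","wrist"]:
    c=camera(n); cv2.imwrite(f"pics/{n}9.png",c["img"][:,:,::-1]); np.savez(f"{n}9.npz",**c)
    o=get_obs();print(o["time"],o["position"],o["ft_force"],o["grip_width"])
from h import *
w=load("wrist9"); p=[.489,.155,.02]
i=cv2.imread("pics/wrist9.png"); i=cv2.resize(i,None,fx=1.25,fy=1.25)
drawspindle(i,w,[.489,.155,.064],.02,True,1.25,np.zeros(2)); cv2.imwrite("pics/w9a.png",i)
w=load("scene9");i=cv2.imread("pics/scene9.png")[200:360,200:380]; i=cv2.resize(i,None,fx=4,fy=4)
drawspindle(i,w,[.489,.155,.064],.02,False,4,np.array([200,200])); cv2.imwrite("pics/s9a.png",i)
E
```

```text
13.075 [0.48743485 0.15721734 0.24209122] [-1.14819601 -0.52373818 -0.23737921] 0.05686963875928375
13.125 [0.48738786 0.15719644 0.24167066] [-0.03310693  0.24838206 -0.13985554] 0.0566041562394705
```

View pics/w9a.png

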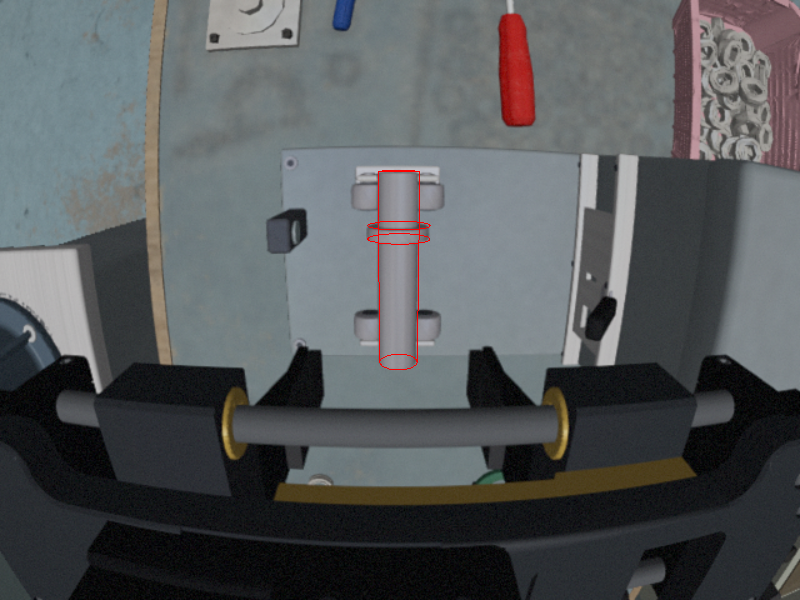

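View pics/s9a.png

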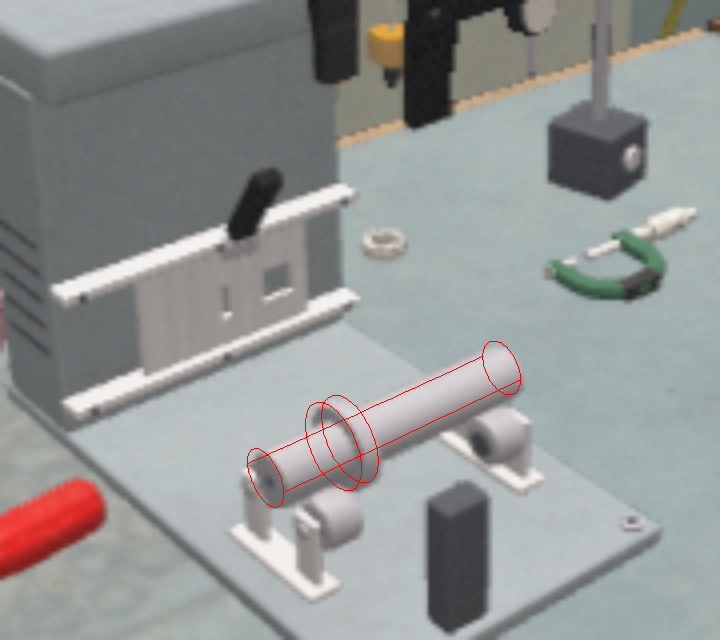

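The red model matches the spindle in the wrist view, and the scene view agrees to about 1 px, so the placing is good. Next is the handle, approached with a 45° tilt.

```bash
cat > g.py <<'E'
from h import *
from rig import *
G=np.array([.489,.155]);gy=.02
def gw(x,y,z):
    c,s=np.cos(gy),np.sin(gy); return np.array([G[0]+(c*x-s*y)/1000,G[1]+(s*x+c*y)/1000,z/1000])
def cur():
    o=get_obs(); return o["position"],R.from_quat(o["tool_rot"])
E
python3 - <<'E'
from g import *
p,r=cur(); print(p)
move(p,r,[.53,.143,.28],toolR(np.pi+.02))
q=toolR(np.pi+.02,-.785); print(q.as_matrix())
E
```

```text
[0.48738786 0.15719644 0.24167066]
shift mm [ 42.2 -38.5 -15.1] rotvec [-0.0023 -1.5688 -0.0027]
[[-1.99986667e-02  7.06683821e-01 -7.07246796e-01]
 [ 9.99800007e-01  1.41355612e-02 -1.41468222e-02]
 [ 5.55111512e-17 -7.07388269e-01 -7.06825181e-01]]
```

Request:
{"method": "jog_arm", "body": {"grip_force": 15, "series": [[0,-60,0,0,-0.18,0,-0.3],[0,-60,0,0,-0.36,0,-0.3],[0,-60,0,0,-0.54,0,-0.3],[0,-60,0,0,-0.72,0,-0.3],[0,-60,0,0,-0.9,0,-0.3],[0,-60,0,0,-1.08,0,-0.3],[20,-50,-7,0,-1.26,0,-0.3],[42,-40,-15,0,-1.44,0,-0.3],[42,-40,-15,0,-1.569,0,-0.3],[42,-40,-15,0,-1.569,0,-0.3],[42,-40,-15,0,-1.569,0,-0.3]]}}

```text
time: 14.5
position: [0.5304, 0.1433, 0.282]
tool_rot: [-0.495, -0.504, 0.505, 0.496]
ft_force: [-0.6, 0.9, -0.8]
grip_width: 0.0565
```

Request:
{"method": "jog_arm", "body": {"series": [[0,0,0,-0.18,0,0,-0.3],[0,0,0,-0.36,0,0,-0.3],[0,0,0,-0.54,0,0,-0.3],[0,0,0,-0.7,0,0,-0.3],[0,0,0,-0.785,0,0,-0.3],[0,0,0,-0.785,0,0,-0.3],[0,0,0,-0.785,0,0,-0.3]]}}

```text
time: 15.38
position: [0.5303, 0.1436, 0.2828]
tool_rot: [0.646, 0.66, -0.273, -0.268]
ft_force: [0.6, -0.2, 0.5]
grip_width: 0.0568
```

```bash
python3 - <<'E'
from g import *
o=get_obs();print(o["time"],o["q"],o["ft_force"],o["grip_width"])
p,r=cur();print(p); print(r.as_matrix())
for n in ["wrist","scene"]:
    c=camera(n); cv2.imwrite(f"pics/{n}10.png",c["img"][:,:,::-1]); np.savez(f"{n}10.npz",**c)
E
```

```text
15.375 [ 0.08744553  0.2020899   2.12292582 -0.96332641  0.05675164 -0.55968087] [ 0.63737116 -0.2144511   0.45292872] 0.05676303141361487
[0.53034289 0.14363944 0.28284532]
[[-0.02018546  0.70683637 -0.70708903]
 [ 0.99979536  0.01521561 -0.01333126]
 [ 0.00133577 -0.70721343 -0.70699885]]
```

View pics/wrist10.png

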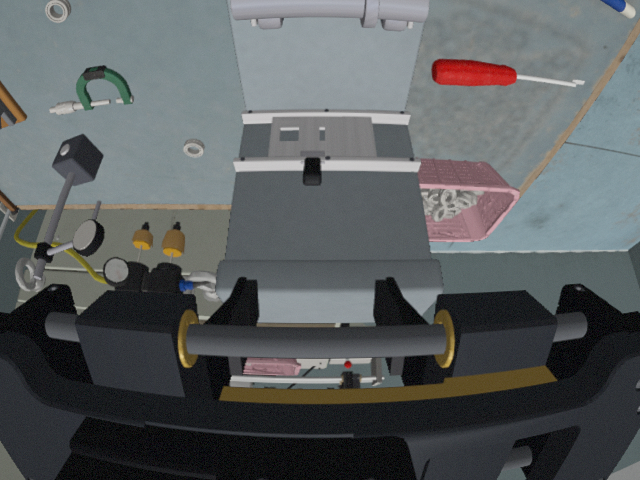

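View pics/scene10.png

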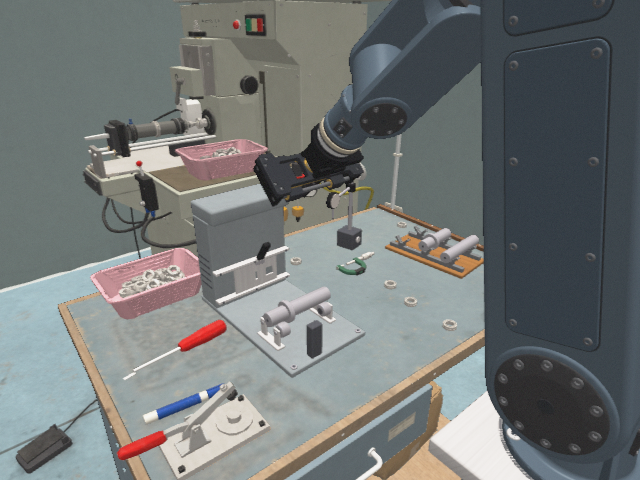

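```bash
cat > kin.py <<'E'
from h import *
from scipy.optimize import least_squares
S=[((.5285,1.4339,1.1814),(.2017,-.5908,.2216)),((.5500,1.3058,1.2865),(.5683,-.3362,.2504)),((.6314,1.3001,1.2130),(.5972,-.3284,.1984)),((.28565,1.6982,1.1585),(.4864,.0677,.2712)),((.2021,2.1229,.0315),(.5303,.1436,.2828))]
rr=[np.sqrt(p[0]**2+p[1]**2-.111**2) for _,p in S]
def fk(P,q):
    a,zc,L1,L2,e,Lt=P; f=q[0]+q[1]; s=f+q[2]
    return a+L1*np.sin(q[0])+L2*np.sin(f)+e*np.cos(f)+Lt*np.sin(s), zc+L1*np.cos(q[0])+L2*np.cos(f)-e*np.sin(f)+Lt*np.cos(s)
def res(P): return np.array([np.subtract(fk(P,q),(r,p[2])) for (q,p),r in zip(S,rr)]).ravel()
r=least_squares(res,[.0,.3,.45,.45,0,.3]); P=r.x
if __name__=="__main__":
    print(P,abs(r.fun).max())
    for tilt in (.61,.7,.785):
        for (x,z) in ((.6357,.1216),(.572,.185)):
            # adjust TCP for tilt about grasp point at .622,.135
            rt=np.sqrt(x*x+.143**2-.111**2)
            s=least_squares(lambda q:np.r_[np.subtract(fk(P,q),(rt,z)),q.sum()-(np.pi-tilt)],[.4,1.9,.3]); print(tilt,x,s.x,s.cost)
E
python3 kin.py
```

```text
[0.00264182 0.27198842 0.58776251 0.38987043 0.11647635 0.30143163] 0.0001552981267032849
0.61 0.6357 [0.60903231 1.915768   0.00679234] 4.47822210822317e-18
0.61 0.572 [0.42896316 2.02012822 0.08250127] 5.676391299384672e-19
0.7 0.6357 [ 0.63018762  1.97565918 -0.16425414] 3.0062543466370066e-28
0.7 0.572 [ 0.44762459  2.08407447 -0.0901064 ] 1.2560529911304675e-29
0.785 0.6357 [ 0.65994636  2.02836395 -0.33171766] 1.7632440330527358e-23
0.785 0.572 [ 0.47676134  2.14231944 -0.26248812] 1.3241066875248047e-24
```

```bash
python3 - <<'E'
from kin import *
for tilt in (.45,.5,.55):
  for s in (0,6,):
    ax=np.array([np.sin(tilt),-np.cos(tilt)])
    g=np.array([133,135])+s*np.array([-.574,.819])
    perp=np.array([np.cos(tilt),np.sin(tilt)]); cl=(np.array([145,212])-g)@perp-37.5
    for back in (0,90):
        t=g+(19-back)*ax; x=.489+t[0]/1000+.0003; z=t[1]/1000; rt=np.sqrt(x*x+.143**2-.111**2)
        q=least_squares(lambda q:np.r_[np.subtract(fk(P,q),(rt,z)),q.sum()-(np.pi-tilt)],[.4,1.9,.3]).x
        print(tilt,s,back,t.round(1),"clear",cl.round(1),q.round(3))
E
```

```text
0.45 0 0 [141.3 117.9] clear 6.8 [0.598 1.816 0.278]
0.45 0 90 [102.1 198.9] clear 6.8 [0.419 1.845 0.428]
0.45 6 0 [137.8 122.8] clear 7.8 [0.586 1.821 0.284]
0.45 6 90 [ 98.7 203.8] clear 7.8 [0.407 1.848 0.437]
0.5 0 0 [142.1 118.3] clear 9.9 [0.599 1.85  0.192]
0.5 0 90 [ 99.  197.3] clear 9.9 [0.415 1.891 0.335]
0.5 6 0 [138.7 123.2] clear 10.6 [0.587 1.856 0.199]
0.5 6 90 [ 95.5 202.2] clear 10.6 [0.403 1.894 0.345]
0.55 0 0 [142.9 118.8] clear 13.0 [0.603 1.884 0.105]
0.55 0 90 [ 95.9 195.5] clear 13.0 [0.415 1.937 0.239]
0.55 6 0 [139.5 123.7] clear 13.3 [0.591 1.889 0.111]
0.55 6 90 [ 92.4 200.4] clear 13.3 [0.403 1.94  0.249]
```

The full 45° tilt would drive joint 5 negative. A tilt of 0.53 rad keeps it in range and still clears the hood by about 12 mm.

```bash
python3 - <<'E'
from g import *
p,r=cur(); t=.53; g=np.array([133,135])+6*np.array([-.574,.819])
for b in (90,):
    T=g+(19-b)*np.array([np.sin(t),-np.cos(t)]); W=gw(T[0],-15,T[1]); print(W)
    move(p,r,W,toolR(np.pi+.02,-t))
E
```

```text
[0.58294438 0.14187614 0.2011733 ]
shift mm [-2.6 94.9 19.8] rotvec [2.537e-01 5.000e-04 2.000e-04]
```

Request:
{"method": "jog_arm", "body": {"series": [[0,0,0,0.12,0,0,-0.3],[0,0,0,0.254,0,0,-0.3],[-1,20,4,0.254,0,0,-0.3],[-1,45,10,0.254,0,0,-0.3],[-2,70,15,0.254,0,0,-0.3],[-2.5,95,20,0.254,0,0,-0.3],[-2.5,95,20,0.254,0,0,-0.3],[-2.5,95,20,0.254,0,0,-0.3]]}}

```text
time: 16.48
position: [0.5837, 0.142, 0.202]
tool_rot: [0.607, 0.62, -0.355, -0.348]
ft_force: [-0.3, 0.7, -0.5]
grip_width: 0.0562
```

```bash
python3 - <<'E'
from g import *
o=get_obs();print(o["time"],o["q"],o["ft_force"],o["grip_width"])
p,r=cur();print(p); print(r.as_matrix())
for n in ["wrist","scene"]:
    c=camera(n); cv2.imwrite(f"pics/{n}11.png",c["img"][:,:,::-1]); np.savez(f"{n}11.npz",**c)
cv2.imwrite("pics/s11a.png",cv2.resize(cv2.imread("pics/scene11.png")[160:330,180:380],None,fx=3.5,fy=3.5,interpolation=cv2.INTER_CUBIC))
E
```

```text
16.475 [ 0.06410479  0.3990271   1.92229805 -0.07599923  0.29044161 -1.45981883] [-0.29265371  0.74273475 -0.52848694] 0.05624488020379452
[0.58374018 0.14204491 0.2020154 ]
[[-2.01977034e-02  5.06300578e-01 -8.62120512e-01]
 [ 9.99795848e-01  1.07127106e-02 -1.71318605e-02]
 [ 5.61776682e-04 -8.62290533e-01 -5.06413588e-01]]
```

View pics/wrist11.png

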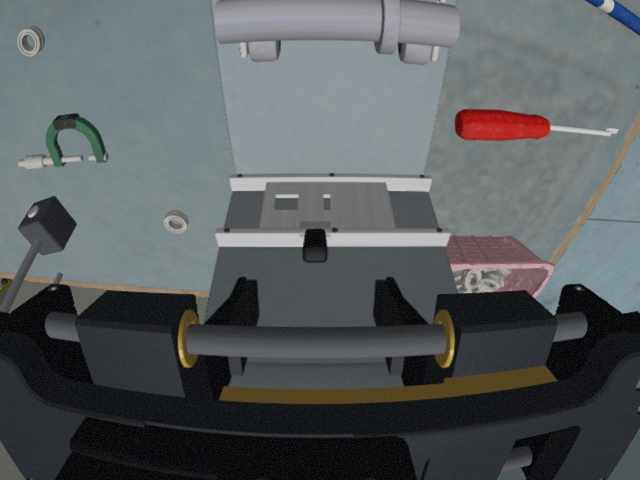

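View pics/s11a.png

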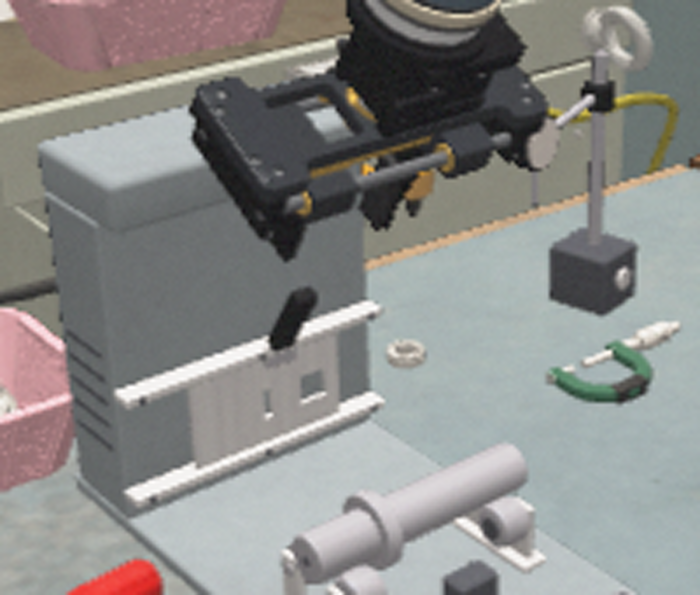

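The handle tip at (315,250) lies on the tool's centre line between the fingers. I'll advance in two stages.

Request:
{"method": "jog_arm", "body": {"series": [[0,20,0,0,0,0,-0.3],[0,40,0,0,0,0,-0.3],[0,60,0,0,0,0,-0.3],[0,60,0,0,0,0,-0.3],[0,60,0,0,0,0,-0.3]]}}

```text
time: 17.2
position: [0.6142, 0.1426, 0.1508]
tool_rot: [0.608, 0.62, -0.355, -0.347]
ft_force: [-0.7, -0.2, -0.4]
grip_width: 0.0566
```

```bash
python3 - <<'E'
from g import *
o=get_obs();print(o["time"],o["q"],o["ft_force"],o["grip_width"])
p,r=cur();print(p)
t=.53; g=np.array([133,135])+6*np.array([-.574,.819])
T=g+19*np.array([np.sin(t),-np.cos(t)]); W=gw(T[0],-15,T[1]); print(W); move(p,r,W,toolR(np.pi+.02,-t))
for n in ["wrist","scene"]:
    c=camera(n); cv2.imwrite(f"pics/{n}12.png",c["img"][:,:,::-1]); np.savez(f"{n}12.npz",**c)
cv2.imwrite("pics/s12a.png",cv2.resize(cv2.imread("pics/scene12.png")[160:330,180:380],None,fx=3.5,fy=3.5,interpolation=cv2.INTER_CUBIC))
E
```

```text
17.2 [ 0.06130491  0.52341445  1.89666948 -0.10910857  0.19106421 -1.42831227] [-0.65081318 -0.17003627 -0.40610187] 0.056600431637596905
[0.61417944 0.14257981 0.15076144]
[0.62843328 0.14278604 0.12352067]
shift mm [-0.1 30.7  1.5] rotvec [0.0019 0.0003 0.0003]
```

View pics/wrist12.png

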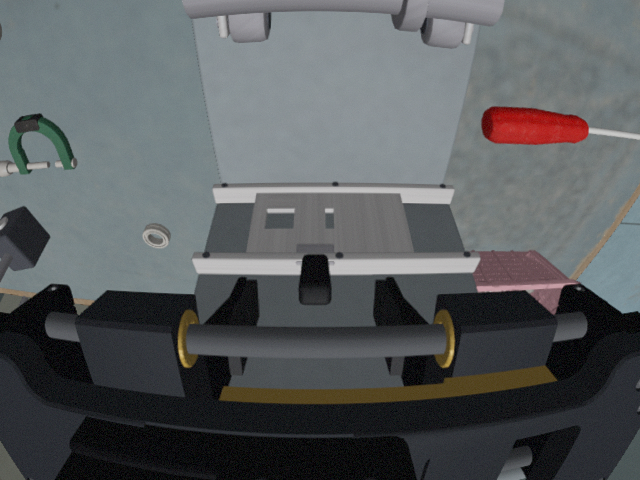

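View pics/s12a.png

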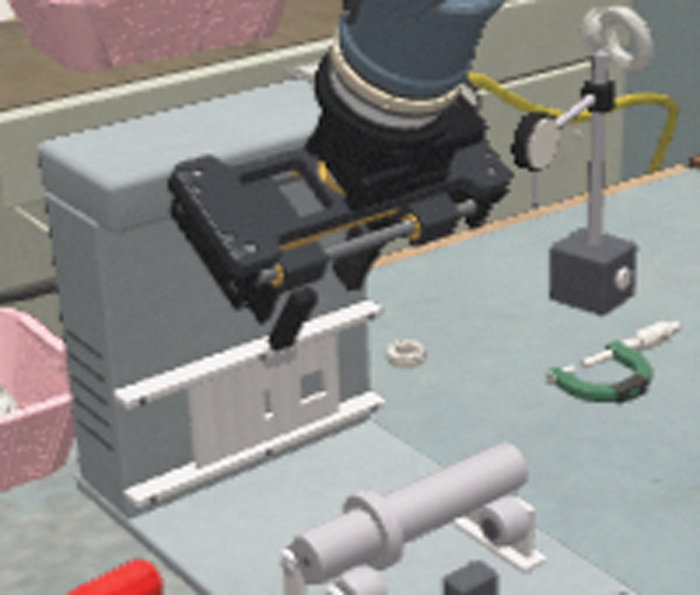

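Request:
{"method": "jog_arm", "body": {"series": [[0,12,0.5,0,0,0,-0.3],[0,22,1,0,0,0,-0.3],[0,30,1,0,0,0,-0.3],[0,30,1,0,0,0,-0.3],[0,30,1,0,0,0,-0.3]]}}

```text
time: 17.92
position: [0.6286, 0.1427, 0.1232]
tool_rot: [0.607, 0.62, -0.355, -0.348]
ft_force: [0.6, -0.7, 0.2]
grip_width: 0.0561
```

```bash
python3 - <<'E'
from g import *
o=get_obs();print(o["time"],o["q"],o["ft_force"],o["grip_width"],o["position"])
for n in ["wrist","scene"]:
    c=camera(n); cv2.imwrite(f"pics/{n}13.png",c["img"][:,:,::-1]); np.savez(f"{n}13.npz",**c)
cv2.imwrite("pics/s13a.png",cv2.resize(cv2.imread("pics/scene13.png")[160:330,180:380],None,fx=3.5,fy=3.5,interpolation=cv2.INTER_CUBIC))
E
```

```text
17.925 [ 0.05984918  0.58723044  1.87911559 -0.13814868  0.14637796 -1.39986668] [ 0.55403078 -0.67400481  0.241374  ] 0.056099576323029955 [0.62861567 0.14271977 0.12316802]
```

View pics/wrist13.png

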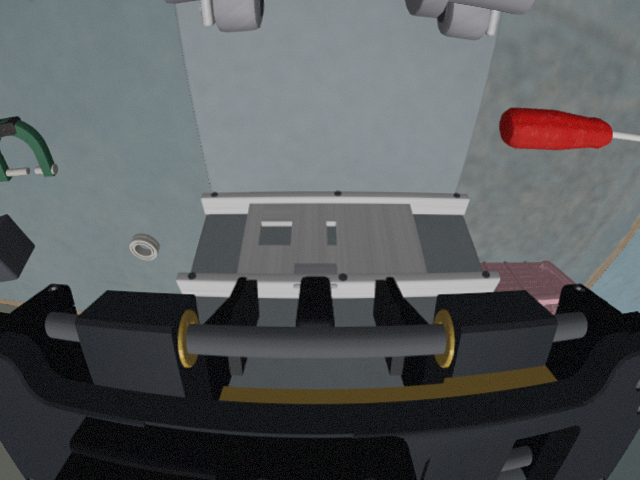

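View pics/s13a.png

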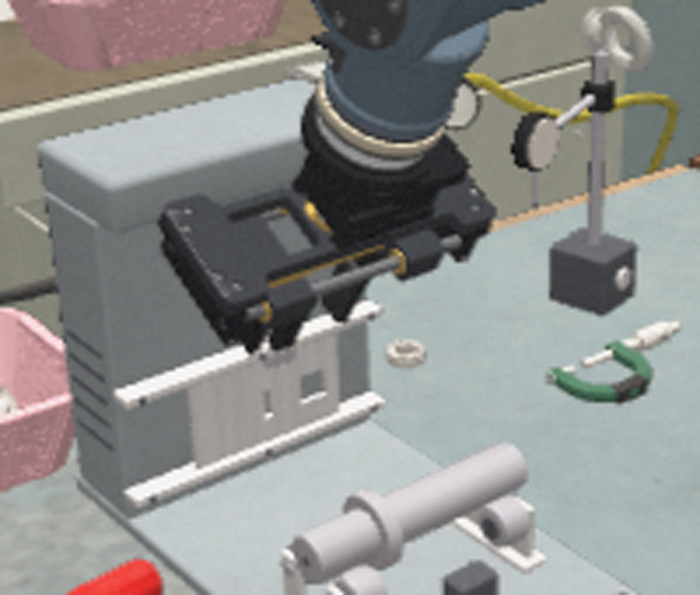

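The handle is between the fingers and nothing is touching. Close, then read.

Request:
{"method": "jog_arm", "body": {"grip_force": 15, "series": [[0,0,0,0,0,0,0.75],[0,0,0,0,0,0,0.75],[0,0,0,0,0,0,0.75],[0,0,0,0,0,0,0.75],[0,0,0,0,0,0,0.75],[0,0,0,0,0,0,0.75]]}}

```text
time: 18.77
position: [0.6287, 0.1425, 0.1234]
tool_rot: [0.607, 0.62, -0.355, -0.348]
ft_force: [-0.8, -1.5, 1.9]
grip_width: 0.016
```

Request:
{"method": "jog_arm", "body": {"series": [[3,0,0,0,0,0,0.75],[6,0,0,0,0,0,0.75],[10,0,0,0,0,0,0.75],[14,0,0,0,0,0,0.75],[18,0,0,0,0,0,0.75],[22,0,0,0,0,0,0.75],[26,0,0,0,0,0,0.75],[29,0,0,0,0,0,0.75],[32,0,0,0,0,0,0.75],[34,0,0,0,0,0,0.75],[35,0,0,0,0,0,0.75],[35,0,0,0,0,0,0.75],[35,0,0,0,0,0,0.75],[35,0,0,0,0,0,0.75]]}}

```text
time: 20.52
position: [0.628, 0.1774, 0.1234]
tool_rot: [0.608, 0.62, -0.355, -0.348]
ft_force: [-1.7, -1.6, 0.3]
grip_width: 0.0158
```

```bash
python3 - <<'E'
from g import *
o=get_obs();print(o["time"],o["q"],o["ft_force"],o["grip_width"],o["position"])
for n in ["wrist","scene"]:
    c=camera(n); cv2.imwrite(f"pics/{n}14.png",c["img"][:,:,::-1]); np.savez(f"{n}14.npz",**c)
cv2.imwrite("pics/s14a.png",cv2.resize(cv2.imread("pics/scene14.png")[160:330,180:380],None,fx=3.5,fy=3.5,interpolation=cv2.INTER_CUBIC))
E
```

```text
20.525 [ 0.13110676  0.59515561  1.85344876 -0.33136408  0.1742344  -1.14805329] [-1.65621248 -1.63242609  0.32666886] 0.01580942015044287 [0.62796906 0.17739032 0.12342343]
```

View pics/s14a.png

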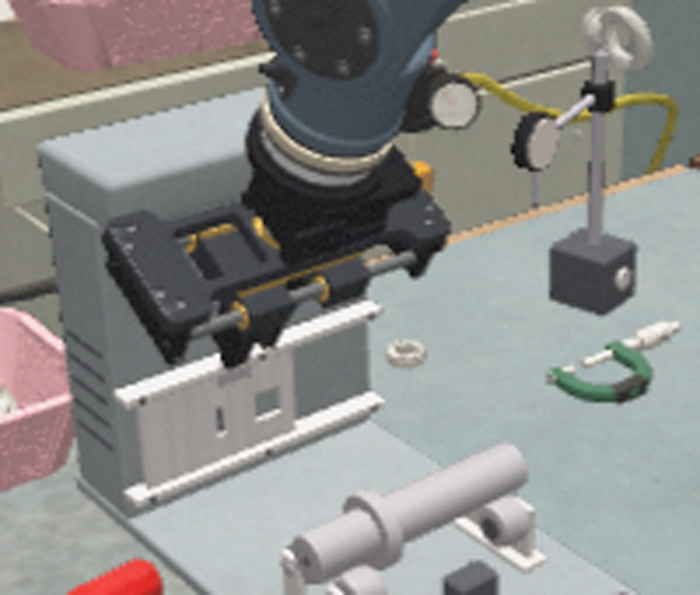

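View pics/wrist14.png

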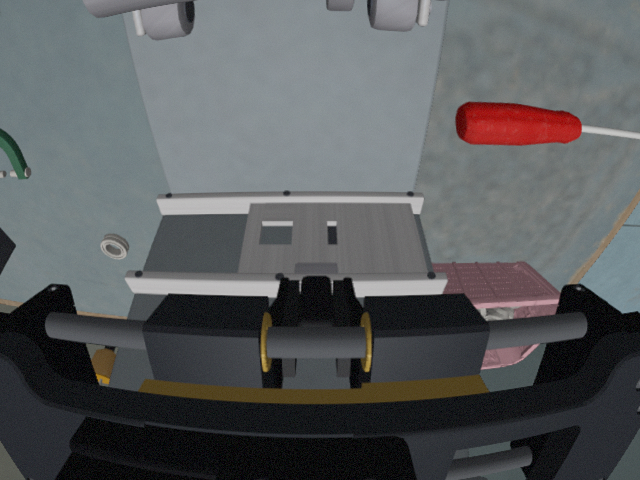

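The shutter moved with the hand and the slit now shows dark, before the port. Let go and back out along the tool axis.

Request:
{"method": "jog_arm", "body": {"series": [[0,0,0,0,0,0,0.6],[0,0,0,0,0,0,0.4],[0,0,0,0,0,0,0.1],[0,0,0,0,0,0,-0.2],[0,0,0,0,0,0,-0.2],[0,0,0,0,0,0,-0.2]]}}

```text
time: 21.38
position: [0.628, 0.1778, 0.1234]
tool_rot: [0.607, 0.62, -0.355, -0.348]
ft_force: [-0.5, 0.9, 0.9]
grip_width: 0.0512
```

Request:
{"method": "jog_arm", "body": {"series": [[0,-15,0,0,0,0,-0.2],[0,-35,0,0,0,0,-0.2],[0,-60,0,0,0,0,-0.2],[0,-90,0,0,0,0,-0.2],[0,-125,0,0,0,0,-0.2],[0,-155,0,0,0,0,-0.2],[0,-155,0,0,0,0,-0.2],[0,-155,0,0,0,0,-0.2]]}}

```text
time: 22.38
position: [0.5493, 0.1762, 0.2571]
tool_rot: [0.607, 0.62, -0.355, -0.348]
ft_force: [-0.0, 0.2, 0.7]
grip_width: 0.0521
```

```bash
python3 - <<'E'
from g import *
o=get_obs();print(o["time"],o["q"],o["ft_force"],o["grip_width"],o["position"])
for n in ["wrist","scene"]:
    c=camera(n); cv2.imwrite(f"pics/{n}15.png",c["img"][:,:,::-1]); np.savez(f"{n}15.npz",**c)
c=load("scene15"); i=cv2.imread("pics/scene15.png")[190:350,180:360]; i=cv2.resize(i,None,fx=4,fy=4,interpolation=cv2.INTER_CUBIC)
off=np.array([180,190])
for y,col in ((20,(0,0,255)),(-15,(255,0,0))):
    q=proj(c,np.array([gw(133-11.5,y,151.4),gw(154.8,y,104)])); cv2.polylines(i,[((q-off)*4).astype(int)],False,col,1)
cv2.imwrite("pics/s15a.png",i)
E
```

```text
22.375 [ 0.15259405  0.27901299  1.90600788 -0.15926083  0.43410567 -1.3117553 ] [-0.01912086  0.16289024  0.72735593] 0.05212418650415931 [0.54925968 0.17616086 0.25708739]
```

View pics/s15a.png

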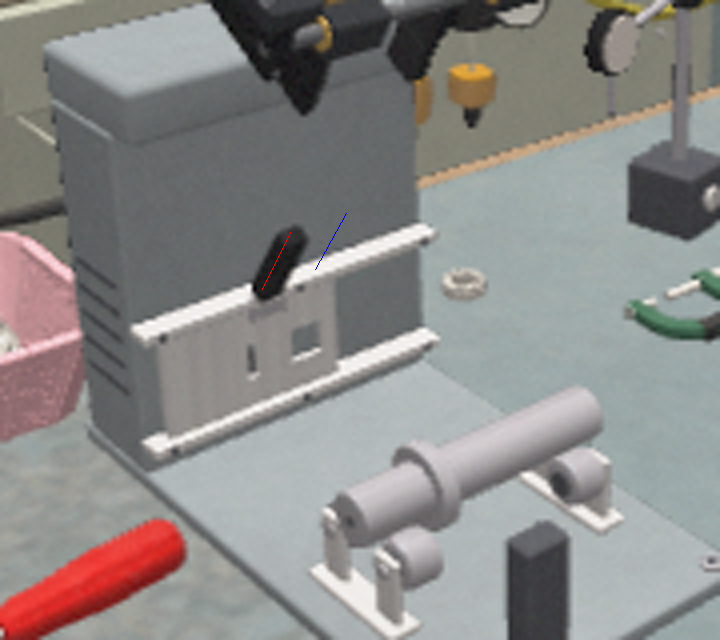

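View pics/wrist15.png

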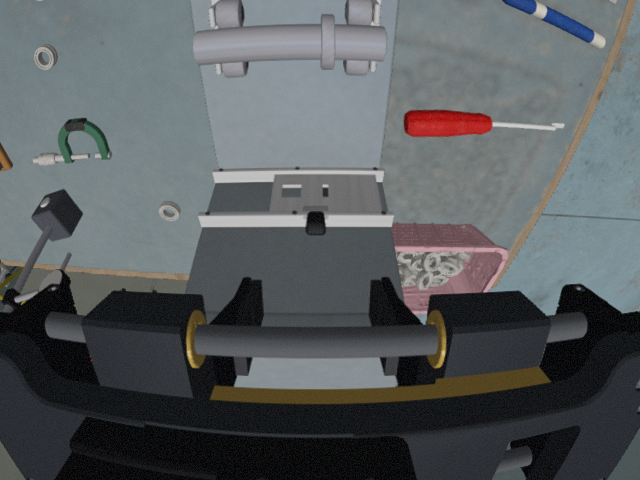

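The handle lies on the predicted middle-stop line (red) and the hand is clear. I'll compare the spindle and the other objects with earlier frames, then hand in.

```bash
python3 - <<'E'
from g import *
a=cv2.imread("pics/scene9.png",0);b=cv2.imread("pics/scene15.png",0);z=cv2.imread("pics/scene0.png",0)
d=lambda p,q,r:np.abs(p[r].astype(int)-q[r]).mean().round(2)
print("spindle",d(a,b,np.s_[284:350,255:335]),"ref table",d(a,b,np.s_[350:380,300:340]))
print("micrometer",d(z,b,np.s_[248:278,335:378]),"driver",d(z,b,np.s_[318:382,120:230]))
c=load("scene10"); 
w=camera("scene"); cv2.imwrite("pics/scene16.png",w["img"][:,:,::-1])
e=cv2.imread("pics/scene16.png",0); print("spindle still",d(a,e,np.s_[284:350,255:335]),"shutter still",d(b,e,np.s_[235:310,210:290]))
o=get_obs(); print(o["time"],o["joint_velocities"].round(4),o["ft_force"].round(1))
E
```

```text
spindle 6.28 ref table 6.13
micrometer 12.04 driver 11.75
spindle still 6.24 shutter still 1.28
22.525 [-0.0006  0.0034 -0.0032 -0.0016  0.0011  0.002 ] [ 0.  -0.1 -0.1]
```

```bash
python3 - <<'E'
import cv2,numpy as np
z=cv2.imread("pics/scene0.png",0);b=cv2.imread("pics/scene16.png",0)
for n,(r0,r1,c0,c1) in dict(mic=(245,280,335,378),drv=(318,382,120,230)).items():
    m=cv2.matchTemplate(b[r0-8:r1+8,c0-8:c1+8],z[r0:r1,c0:c1],cv2.TM_CCOEFF_NORMED); _,v,_,l=cv2.minMaxLoc(m); print(n,v,l[0]-8,l[1]-8)
from rig import *
hand_in()
E
```

```text
mic 0.9984703063964844 0 0
drv 0.9938504695892334 0 0
the job is handed in; nothing more can be done
```

The long spindle is on the gauge's four rollers with its collar in line with the light port. The shutter is at its middle stop, and I handed the job in at about 22.5 s of the 58 s allowed. Hand-in gives no verdict, so what follows rests on my own checks.

- **Spindle:** I set it down with about 10 N of contact, let go and backed away. The wrist camera showed it centred on the rollers to within 1 mm, with the collar close to gauge y = +30 mm. It had not moved by the last picture.
- **Shutter:** I gripped the handle with a 0.53 rad tilt, slid it 35 mm and let go. In the last pictures the handle lies on the line I had computed for the middle stop, and the shutter is not moving.
- **Other objects:** The micrometer and screwdriver match their starting images with no pixel shift. I did not re-measure the two shafts left in the cradle after lifting. They still lay in place in the scene picture taken mid-job, and the arm did not go back near the cradle.
- **Robot:** The hand ended clear of everything, with a force reading of about 0 N.

**Disagreements:**
- The scene camera put the gauge about 1 to 3 mm off from the wrist camera's fit. I used the wrist fit, and it agreed with the contact I felt.
- A raw brightness comparison of the micrometer and screwdriver differed more than on the bare table. The template match showed no shift, so I took it to be a change in overall brightness.
- I had planned a 45° tilt at the handle, but that would have taken joint 5 out of range, so I reduced it.

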